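Set out the arch blocks in a tight row in the tilting bin

TASK

Press the front lip down so that the pine bin tips fully forward and stays there, and only then fill it: slip the hollow wooden cylinder all the way down over the short dowel on the bin's floor and stand the two arches on their legs, one on either side of it, so that the three make one straight row with the arches gently pushed up against the cylinder and no gaps. Do not ram the blocks together, and leave the other toys where they are.

Things in the scene. Friction and masses are not known exactly. Their poses are not given: they have to be found in the camera images.
- bin (a joint): Tilt of the shallow pine bin about its level pivot pin, rad: 0 = upright (as at the start), 0.50 = tipped fully forward (lip down) against its stop. A stiff hinge: it stays where it is left; pressing the lip takes about 3 to 5 N until the stop.
- bin_floor (a point): Centre of the bin's inner floor, at the dowel's foot; turns with the bin. x runs along the floor from front lip to back, y along the row, from right to left as one faces the lip, z square out of the floor (tipped, it leans 0.50 rad forward, to -x). Inside 70 mm (x) by 300 mm (y); walls 8 mm thick, 28 mm above the floor. The pivot pin runs along y, 20 mm further back and 10 mm below this point.
- dowel_top (a point): Centre of the top of the fixed upright dowel on the bin's floor, 33 mm above bin_floor along its z; the dowel is 28 mm in diameter, its top 7 mm tapering to 18 mm. Same axes as bin_floor.
- stand: Fixed plywood stand, its open front (-x, lip side) facing the robot's left; origin on the table below the middle of the pin (pin 115 mm up), y along the pin. End cheeks 18 mm thick, inner faces at y = +-166, x = -30 to 115 mm, 245 mm high. Top board 245 to 263 mm up, from x = 28 mm back: an upright gripper cannot get into the bin, one tilted like the tipped bin passes in front of it.
- bin_lip (a point): Top of the middle of the bin's rounded front lip, a round bar 20 mm in diameter along the whole front of the bin; this point is 49 mm in front of (-x) and 30 mm above bin_floor in the bin's frame, and on tipping it goes down about 38 mm, almost straight.
- arch_a: Blue arch (bridge) block standing on its two legs, 100 mm long (its y axis), 58 mm thick (x), 65 mm high (z); half-round opening of 30 mm radius below, so the top 35 mm is solid throughout. 0.19 kg. Origin at the centre of its underside.
- arch_b: A second arch, the same as arch_a in all respects.
- sleeve: Hollow wooden cylinder standing upright, open at both ends: 60 mm outer diameter, 32 mm bore, 65 mm high, 0.10 kg. Origin at the centre of its underside, z along its bore.
- cube: Bystander: red cube of 60 mm. Origin at the centre of its underside.
- rod: Bystander: solid wooden cylinder, 60 mm in diameter, 65 mm high (no bore). Origin at the centre of its underside.
- prism: Bystander: green triangle prism, 80 mm long (x), 70 mm wide, 60 mm high. Origin at the centre of its underside.
- plank: Bystander: flat blue plank 40 (x) by 150 (y) by 20 mm. Origin at the centre of its underside.
- cone: Bystander: yellow cone, 60 mm in diameter, 70 mm high. Origin at the centre of its underside.
Not all that is in view belongs to the job. Leave any pink or purple look-alike of the arch_a alone.

How it is judged:
By the outcome, as a careful person would: the job done as asked, in the order asked, and still so for the second after the job is handed in, with the robot touching nothing.
It also fails if it takes over 72 s, if anything falls off the work surface, if the arm or the gripper's body presses on something with over 40 N, if the wrist force passes 120 N, or if a joint passes its speed limit or range.

ROBOT

A 7-joint arm with a two-finger parallel gripper is mounted at the origin on the work surface. World frame = base frame: x ahead of the robot, y to its left, z up, the work surface at z = 0. Lengths are in m, angles in rad, forces in N, time in s.
With the tool pointing down it reaches from about 0.35 to 0.9 m from the base axis. Payload 8.1 kg.
Tool frame: the origin (TCP) lies at the very end of the fingers, on their centre line; the grasp point (between the pads) lies 19 mm behind it; z points along the fingers, y is the line along which they close (so a half turn about z gives the same grasp; the last joint's range is limited). The gripper opens to 92 mm and grips with 3 to 60 N. Pads are 19 mm wide; open, the fingers measure 130 mm over their backs; the gripper's body (75 mm by 190 mm) begins 47 mm behind the grasp point.
Start: joints at [-1.432, 0.434, 0.025, 1.573, -0.012, 1.134, -0.075], TCP at [0.15, 0.607, 0.227] pointing down, gripper open.
Joint ranges: [-2.62, 2.62], [-0.44, 2.09], [-1.27, 1.32], [0.08, 2.57], [-1.32, 4.46], [0.12, 2], [-2.74, 2.74]. Speed limits (rad/s): [2.22, 2.22, 3.01, 3.01, 3.14, 3.14, 3.14].

INTERFACE

Orientations are given as a rotation vector (axis times angle).
In Python, from cell import observe, get_image, sign_off, find_in, trace, place_of gives the robot as it stands. The module is installed in compiled form; this text tells all that it offers.
- The arm moves only by the shell command python3 -m handwheel 'ROWS' [OPENING] [FORCE]. ROWS is JSON, a list of rows, each a list of 6 numbers: the shift along the tool's x, y, z each as a share of 0.02 m, from -1 to 1, then the turn, a rotation vector about the tool's x, y, z each as a share of 4 degrees, from -1 to 1. A call has 1 to 8 rows; each row shifts and turns the commanded pose from where the row before left it, along the tool's axes as they then stand; what a row does not reach is not made up. A row lasts 1/12 s, in which the tool goes at most 41.7 mm and 7.16 degrees, less where a joint would pass 70% of its speed; a pose out of reach is approached as far as the arm can. A call with a number of a shift or a turn outside -1 to 1 is refused whole. A call with a gripper value outside its range is refused whole. OPENING is the opening, from 0 (shut) to 1 (fully open), set as the call begins (- or left out, the last holds). The fingers move at their own pace and stop on an object; FORCE is the grip in N (left out, the last holds). Time passes only in rows, so rows that do not move let the fingers close. It gives the time, the measured TCP pose, the force, the opening and the grip force at its end, in the units of the state.
- observe(): the state, without advancing time (a new reading comes with each control period).
- get_image(name): name is "side" or "top" or "wrist"; returns a dict with "image" (384x512x3 uint8, red, green, blue), "fx", "fy", "cx", "cy" (pixels), "position" and "orientation" of the camera in the world. Camera axes: x right, y down, z forward; pixel columns grow to the right and rows downward; lengths in m; the calibration is good to about 2 mm. The wrist camera is an equidistant fisheye: a pixel r from the principal point sees the ray r / f radians off the axis. A picture is of the moment at which its call begins. There is no depth.
- sign_off(): hands the job in; it is judged then, once.
Trained networks look in the newest picture that a camera, given by its name, has taken for a name from the list of things; names that differ only in an ending like _2 or _b are one class to them, and where a whole thing is asked for, a point or a joint stands for the part that bears it (a point fixed in the world has none). Each returns a list of dicts, best first, with "score" (0 to 1); they miss things now and then, are a little off and sometimes report something else, mostly with a low value. They report only what shows in the picture. A call takes as long as a camera call. They do not tell look-alikes from the thing itself.
- find_in(label, camera): "rect" ([centre column, centre row, width, height] as shares, 0 to 1, of the picture: columns of its width, rows of its height, round what is visible of it).
- trace(label, camera): "region" (384x512 bool, what is visible of it) and "rect" ([centre column, centre row, width, height] as shares, 0 to 1, of the picture: columns of its width, rows of its height, round what is visible of it).
- place_of(label, camera): "point" ([column, row] as shares, 0 to 1, of the picture: columns of its width, rows of its height: a listed point, or the origin of a listed thing).
The state is a dict: "clock": time; "joints": joint angles; "dq": joint speeds; "joint_efforts": joint torques, N m; "position": TCP position; "ee_rot": TCP orientation; "force": force on the tool from outside, world axes, zero at the start; "ft_torque": the same for the moment, N m; "width": opening from 0.0 (shut) to 1.0 (fully open); "gripper_force": force on a finger pad.
Only numpy, scipy, OpenCV 4.12 (cv2) and the standard library are available. Lean on these libraries where they do the work, as an engineer would, in place of code of your own. Each camera call takes 0.05 s, during which the arm holds its last target. There are 200 camera calls.

## Working session

There is one attempt and no reset: what is moved stays moved. The work goes in short steps, Python scripts to look and compute and a shell command to move; the robot and the scene stay as the last step left them, time stands still between calls to the robot, and variables do not carry over. Pictures are saved under pics/ and viewed, at most 10 in all, crops included, and the job is handed in when it is done.

```bash
mkdir -p pics; cat > h.py <<'E'
import numpy as np, cv2
from scipy.spatial.transform import Rotation as R
from cell import *
def grab(n,fn=None):
    d=get_image(n)
    if fn: cv2.imwrite('pics/'+fn,d['image'][:,:,::-1])
    return d
def camR(d):
    o=np.array(d['orientation'],float)
    return o if o.shape==(3,3) else R.from_rotvec(o).as_matrix() if o.size==3 else R.from_quat(o).as_matrix()
def ray(d,u,v,fish=False):
    x=(u-d['cx'])/d['fx'];y=(v-d['cy'])/d['fy']
    if fish:
        r=np.hypot(x,y); s=np.sin(r)/r if r>1e-9 else 1; c=np.array([x*s,y*s,np.cos(r)])
    else: c=np.array([x,y,1.])
    return np.array(d['position']),camR(d)@(c/np.linalg.norm(c))
def onz(d,u,v,z,fish=False):
    p,r=ray(d,u,v,fish); return p+r*(z-p[2])/r[2]
def proj(d,P,fish=False):
    c=camR(d).T@(np.array(P)-d['position'])
    if fish:
        t=np.arctan2(np.hypot(c[0],c[1]),c[2]);k=t/max(np.hypot(c[0],c[1]),1e-9);return np.array([d['cx']+d['fx']*c[0]*k,d['cy']+d['fy']*c[1]*k])
    return np.array([d['cx']+d['fx']*c[0]/c[2],d['cy']+d['fy']*c[1]/c[2]])
def tri(d1,uv1,d2,uv2,f1=False,f2=False):
    p,a=ray(d1,*uv1,f1);q,b=ray(d2,*uv2,f2)
    t=np.linalg.lstsq(np.stack([a,-b],1),q-p,rcond=None)[0]
    A=p+a*t[0];B=q+b*t[1];return (A+B)/2,np.linalg.norm(A-B)
E
python3 - <<'E'
from h import *
np.set_printoptions(precision=4,suppress=True)
print(observe())
D={}
for n in ['top','side','wrist']:
    D[n]=grab(n,n+'0.png');d=D[n];print(n,d['fx'],d['cx'],d['cy'],d['position'],d['orientation'])
big=cv2.imread('pics/top0.png')
cv2.imwrite('pics/a.png',np.vstack([np.hstack([cv2.resize(cv2.imread('pics/%s0.png'%n),(400,300)) for n in ['side','wrist']]),cv2.resize(big[40:,:],(800,300)) ])) if 0 else None
for l in ['bin_floor','dowel_top','stand','bin_lip','arch_a','sleeve','cube','rod','prism','plank','cone']:
    for n in ['top','side']:
        for r in place_of(l,n)[:4]:
            u,v=r['point'][0]*512,r['point'][1]*384
            print(l,n,round(r['score'],2),round(u,1),round(v,1),onz(D[n],u,v,0))
E
```

```text
{'clock': 0.0, 'joints': array([-1.4316,  0.4352,  0.025 ,  1.5741, -0.0116,  1.134 , -0.0751]), 'dq': array([-0.0005, -0.0014, -0.0014,  0.0009, -0.0007,  0.0017,  0.0003]), 'joint_efforts': array([  0.0007, -66.7863,   0.9853, -31.4466,  -0.0605,   0.0429,
         0.0001]), 'position': array([0.1496, 0.6063, 0.2259]), 'ee_rot': array([-0.379 , -3.1186,  0.0025]), 'force': array([0.2905, 0.1806, 0.5358]), 'ft_torque': array([0.0025, 0.0153, 0.0134]), 'gripper_force': 0.0, 'width': 0.999648266242828}
top 465.4897552219811 254.01296464596413 193.27165599735457 [0.3657 0.0832 1.3412] [-2.1511  2.1829 -0.1002]
side 497.71487756192045 250.84655929325606 198.9919286156857 [-0.1607 -0.6543  0.8642] [-2.0977  0.8098 -0.3808]
wrist 297.3186396354542 253.01185003375485 195.35879031065366 [0.079  0.6237 0.3836] [2.2934 1.7977 0.2465]
bin_floor top 0.88 404.9 163.4 [ 0.5803 -0.348   0.    ]
bin_floor side 0.83 401.5 264.2 [ 0.6794 -0.2432  0.    ]
dowel_top top 0.86 406.7 160.7 [ 0.5882 -0.3536  0.    ]
dowel_top top 0.4 387.0 160.3 [ 0.5903 -0.2966 -0.    ]
dowel_top top 0.22 239.5 120.1 [0.7
[... 816 characters left out ...]

sleeve top 0.42 166.3 117.4 [0.7284 0.3471 0.    ]
sleeve side 0.73 238.6 195.7 [0.5702 0.2374 0.    ]
cube top 0.92 212.9 225.2 [0.4091 0.2114 0.    ]
cube side 0.73 195.9 225.7 [0.3986 0.2136 0.    ]
rod top 0.81 269.1 215.8 [0.4338 0.0492 0.    ]
rod side 0.77 250.3 252.1 [0.4378 0.0379 0.    ]
prism top 0.64 260.3 159.5 [0.5983 0.072  0.    ]
prism top 0.25 155.5 228.1 [0.4032 0.3768 0.    ]
prism side 0.8 287.2 218.7 [0.599  0.0681 0.    ]
plank top 0.93 166.7 118.1 [0.7261 0.3459 0.    ]
plank side 0.96 255.1 164.3 [0.7157 0.327  0.    ]
cone top 0.7 237.3 118.5 [0.7216 0.1378 0.    ]
cone top 0.59 262.0 158.7 [0.6006 0.067  0.    ]
cone side 0.53 305.4 191.2 [ 0.7272  0.1209 -0.    ]
```

View pics/top0.png

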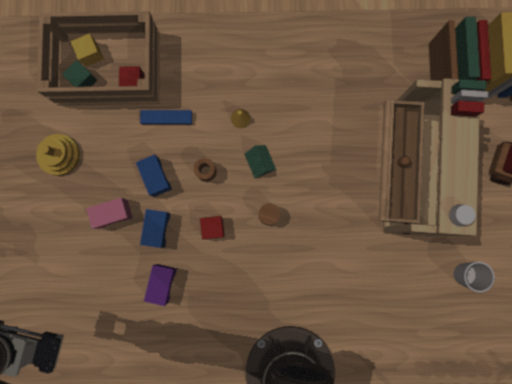

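View pics/side0.png

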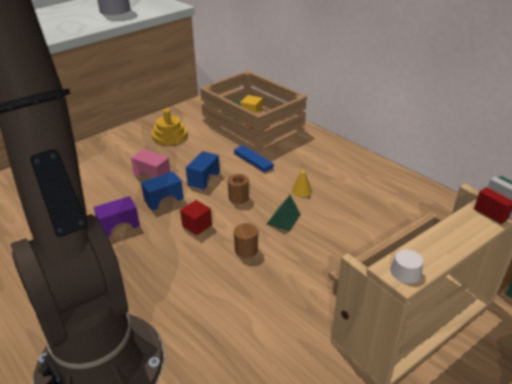

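The top view shows five arch- or cylinder-like candidates:
- **Blue arches:** (154,175) and (155,229). They are the only blue arches, so they are arch_a and arch_b.
- **Look-alikes:** the pink one at (109,213) and the purple one at (160,285) stay put.
- **Cylinders:** the one at (205,170) has a bore, so it is the sleeve. The one at (270,215) is solid, so it is the rod.

The stand is at about (430,160), with its lip at column 387.

```bash
python3 - <<'E'
from h import *
np.set_printoptions(precision=4,suppress=True)
t=cv2.imread('pics/top0.png');s=cv2.imread('pics/side0.png')
a=cv2.resize(t[140:310,80:290],(400,324),interpolation=2);b=cv2.resize(t[75:245,370:490],(400,566),interpolation=2)
c=cv2.resize(s[145:270,85:270],(400,270),interpolation=2)
cv2.imwrite('pics/crop1.png',np.hstack([np.vstack([a,c])[:566],b]))
T=grab('top');S=grab('side')
# bin triangulation
P={}
for l in ['bin_floor','dowel_top','bin_lip']:
    g=lambda n:(np.array(place_of(l,n)[0]['point'])*[512,384])
    print(l,tri(T,g('top'),S,g('side')))
for l in ['arch_a','sleeve']:
  for n,d in (('top',T),('side',S)):
    for r in trace(l,n)[:6]:
        m=r['region'];ys,xs=np.nonzero(m)
        (c,w,ang)=cv2.minAreaRect(np.c_[xs,ys].astype(np.float32))
        col=d['image'][m].mean(0)
        print(l,n,round(r['score'],2),m.sum(),np.round(c,1),np.round(w,1),round(ang,1),col)
E
```

```text
bin_floor (array([ 0.5681, -0.3005,  0.1149]), np.float64(0.012851256015858268))
dowel_top (array([ 0.5859, -0.2732,  0.1126]), np.float64(0.03159547966909651))
bin_lip (array([ 0.5694, -0.2528,  0.1452]), np.float64(0.00789358214781071))
arch_a top 0.91 929 [109.7 213. ] [23.4 42.2] 73.1 [117.2605  71.0678  82.7578]
arch_a top 0.75 858 [154.  176.1] [39.6 23.1] 69.1 [35.1387 51.3427 78.7669]
arch_a top 0.65 884 [160.2 284.8] [24.2 40.2] 13.6 [68.2364 38.4762 82.0362]
arch_a top 0.58 938 [155.2 228.1] [26.4 37.7] 9.1 [37.1013 50.952  75.6983]
arch_a side 0.91 854 [149.5 162. ] [28. 39.] 90.0 [143.959   81.0539  97.9379]
arch_a side 0.84 912 [202.  168.5] [29.  41.7] 40.9 [38.5395 58.6623 93.8739]
arch_a side 0.79 1094 [162.3 189.4] [30.9 42.8] 69.4 [37.0448 55.223  88.4378]
arch_a side 0.59 1125 [116.6 215.5] [33.1 42. ] 73.3 [80.832  41.0604 99.1236]
sleeve top 0.69 393 [205.  169.5] [23. 22.] 90.0 [77.7583 55.3282 39.084 ]
sleeve side 0.75 573 [237.5 188. ] [30. 21.] 90.0 [97.2496 66.2304 41.3072]
```

View pics/crop1.png

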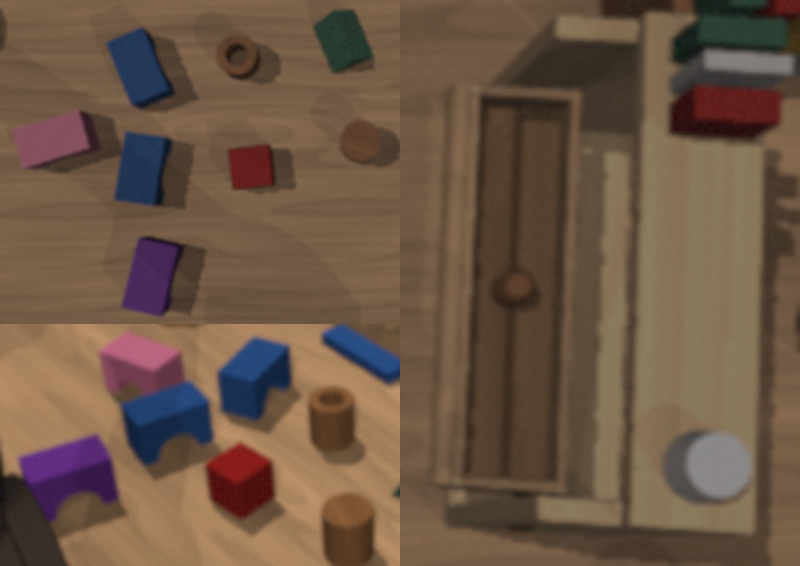

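The crop confirms both blue arches, the bored sleeve and the solid rod. In the crop the bin's inner rim corners are at about (482,98), (570,100), (466,480) and (556,484), with the dowel at (516,286). I'll fit the stand, arch and sleeve poses from these.

```bash
python3 - <<'E'
from h import *
from scipy.optimize import least_squares
np.set_printoptions(precision=4,suppress=True)
T=grab('top');S=grab('side')
k=1/3.3333
px=[((x-400)*120/400+370,y*170/566+75) for x,y in [(516,286),(482,98),(570,100),(466,480),(556,484),(642,12),(628,525)]]
M=np.array([(-20,0,158),(-55,150,153),(15,150,153),(-55,-150,153),(15,-150,153),(28,184,263),(28,-184,263)])/1e3
def W(p):
    return (R.from_euler('z',p[2]).apply(M)+[p[0],p[1],0])
f=lambda p:np.concatenate([proj(T,w)-q for w,q in zip(W(p),px)])
s=least_squares(f,[.57,-.33,-1.57],loss='soft_l1');print('stand',s.x,f(s.x).round(1))
p=s.x
for n,m in [('floor',(-.02,0,.125)),('dowel',(-.02,0,.158)),('lip',(-.069,0,.155))]:
    w=R.from_euler('z',p[2]).apply(m)+[p[0],p[1],0];print(n,w,proj(T,w),proj(S,w))
# blocks: fit convex silhouette masks in both views
def sil(d,V):
    h=cv2.convexHull(np.array([proj(d,v) for v in V],np.float32)*16)
    m=np.zeros((384*1,512),np.uint8);cv2.fillConvexPoly(m,h.round().astype(np.int32),1,shift=4,lineType=8);return m>0
box=np.array([(x,y,z) for x in(-.029,.029) for y in(-.05,.05) for z in(0,.065)])
a=np.linspace(0,2*np.pi,24);cyl=np.array([(.03*np.cos(t),.03*np.sin(t),z) for t in a for z in (0,.065)])
from scipy.optimize import minimize
MT={l:trace(l,'top') for l in('arch_a','sleeve')};MS={l:trace(l,'side') for l in('arch_a','sleeve')}
def pick(L,c):
    return min(L,key=lambda r:np.hypot(r['rect'][0]*512-c[0],r['rect'][1]*384-c[1]))['region']
def hull(m):
    o=np.zeros(m.shape,np.uint8);ys,xs=np.nonzero(m);cv2.fillConvexPoly(o,cv2.convexHull(np.c_[xs,ys].astype(np.int32)),1);return o>0
for nm,l,ct,cs,x0,V in [('A','arch_a',(154,175),(202,168),(.545,.372,.3),box),('B','arch_a',(155,228),(162,189),(.393,.37,-.1),box),('sleeve','sleeve',(205,169),(237,188),(.57,.238,0),cyl)]:
    mt=hull(pick(MT[l],ct));ms=hull(pick(MS[l],cs))
    def cost(q):
        w=R.from_euler('z',q[2]).apply(V)+[q[0],q[1],0]
        return sum(1-(a&b).sum()/(a|b).sum() for a,b in((mt,sil(T,w)),(ms,sil(S,w))))
    best=None
    for yaw in ([0] if l=='sleeve' else np.arange(-.6,.61,.15)):
        i=np.array([x0[0],x0[1],yaw]);r=minimize(cost,i,method='Nelder-Mead',options=dict(initial_simplex=[i,i+[.01,0,0],i+[0,.01,0],i+[0,0,.15]],xatol=1e-4,fatol=1e-4))
        if best is None or r.fun<best.fun:best=r
    print(nm,best.x,best.fun)
E
```

```text
stand [ 0.5597 -0.32   -1.6522] [ 1.1  0.1 -0.8 -0.7 -0.3  0.4 -0.4 -0.7  0.2 -0.   0.2 -0.   0.1  0.8]
floor [ 0.5613 -0.3001  0.125 ] [401.9157 163.0814] [401.421 262.77 ]
dowel [ 0.5613 -0.3001  0.158 ] [405.882  160.9748] [404.1259 251.1838]
lip [ 0.5653 -0.2512  0.155 ] [386.4284 159.9343] [385.3085 239.6304]
A [0.5491 0.3753 1.9529] 0.10587258602926819
B [ 0.401   0.3695 -1.7279] 0.12840625000000006
sleeve [0.5659 0.2308 0.1277] 0.21515201860774213
```

The two views agree: lip at (0.565, -0.251, 0.155), stand yaw -94.7°. The lip comes first, with the tool tilted to match the tipped bin.

```bash
cat >> h.py <<'E'
np.set_printoptions(precision=3,suppress=True)
YS=-1.6522;C0=np.array([.5597,-.32,0])
sx=np.array([np.cos(YS),np.sin(YS),0]);sy=np.array([-sx[1],sx[0],0]);ez=np.array([0,0,1.])
bx=np.cos(.5)*sx+np.sin(.5)*ez;bz=-np.sin(.5)*sx+np.cos(.5)*ez
PIN=C0+[0,0,.115];FL=PIN-.02*bx+.01*bz   # tipped floor centre
RB=np.stack([-sy,-bx,-bz],1)             # placing orientation
def RD(a):  # pointing down, tool y at world angle a (half-turn picked nearest RB-like)
    y=np.array([np.cos(a),np.sin(a),0]);return np.stack([np.cross(y,[0,0,-1.]),y,[0,0,-1.]],1)
def togo(Rt,P=None,verbose=True):
    o=observe();Rc=R.from_rotvec(o['ee_rot']).as_matrix()
    print('t %.2f'%o['clock'],'pos',o['position'],'F',o['force'],'w %.3f'%o['width'],'gf %.1f'%o['gripper_force'])
    print('turn units',R.from_matrix(Rc.T@Rt).as_rotvec(degrees=True)/4)
    if P is not None: print('shift units after turn',Rt.T@(np.array(P)-o['position'])/.02,' before turn',Rc.T@(np.array(P)-o['position'])/.02)
E
python3 - <<'E'
from h import *
lip=C0-.069*sx+ez*.155
print(FL,RB)
togo(RB,lip+ez*.08)
togo(RB,[.5,.25,.28])
E
```

```text
[ 0.562 -0.298  0.114] [[-0.997  0.071 -0.039]
 [ 0.081  0.875 -0.478]
 [-0.    -0.479 -0.878]]
t 2.15 pos [0.15  0.607 0.227] F [ 0.08  -0.779  0.372] w 1.000 gf 0.0
turn units [ 7.146 -0.574 -2.251]
shift units after turn [-24.2   -36.241  19.327]  before turn [-30.452 -36.675  -0.413]
t 2.15 pos [0.15  0.607 0.227] F [ 0.08  -0.779  0.372] w 1.000 gf 0.0
turn units [ 7.146 -0.574 -2.251]
shift units after turn [-18.908 -15.633   5.504]  before turn [-21.279 -13.126  -2.664]
```

```bash
H="python3 -m handwheel"
$H '[[-1,-0.6,-0.3,0,0,0],[-1,-0.6,-0.3,0,0,0],[-1,-0.6,-0.3,0,0,0],[-1,-0.6,-0.3,0,0,0],[-1,-0.6,-0.3,0,0,0],[-1,-0.6,-0.3,0,0,0],[-1,-0.6,-0.3,0,0,0],[-1,-0.6,-0.3,0,0,0]]' 0
$H '[[-1,-0.6,0,0,0,0],[-1,-0.6,0,0,0,0],[-1,-0.6,0,0,0,0],[-1,-0.6,0,0,0,0],[-1,-0.6,0,0,0,0],[-1,-0.6,0,0,0,0],[-1,-0.6,0,0,0,0],[-1,-0.6,0,0,0,0]]'
$H '[[-1,-0.6,0,0,0,0],[-1,-0.6,0,0,0,0],[-1,-0.6,0,0,0,0],[-1,-0.6,0,0,0,0],[-1,-0.6,0,0,0,0],[0,0,0,0,0,0]]'
python3 - <<'E'
from h import *
lip=C0-.069*sx+ez*.155
togo(RB,lip+ez*.08)
E
```

```text
clock: 2.82
position: [0.2827, 0.4744, 0.2751]
ee_rot: [0.379, 3.119, 0.0]
force: [0.3, 1.1, 0.8]
width: 0.467
gripper_force: 0.0
clock: 3.48
position: [0.4151, 0.3429, 0.2749]
ee_rot: [0.379, 3.119, 0.0]
force: [0.2, 0.1, -0.2]
width: 0.003
gripper_force: 0.0
clock: 3.98
position: [0.5005, 0.2569, 0.2749]
ee_rot: [0.389, 3.115, -0.003]
force: [-0.7, -0.2, 0.8]
width: 0.005
gripper_force: 0.0
t 3.98 pos [0.501 0.257 0.275] F [-0.716 -0.208  0.792] w 0.005 gf 0.0
turn units [ 7.123 -0.563 -2.347]
shift units after turn [ -5.294 -21.033  13.766]  before turn [ -9.376 -23.829   2.053]
```

```bash
H="python3 -m handwheel"
$H '[[0,0,0,0.89,-0.07,-0.29],[0,0,0,0.89,-0.07,-0.29],[0,0,0,0.89,-0.07,-0.29],[0,0,0,0.89,-0.07,-0.29],[0,0,0,0.89,-0.07,-0.29],[0,0,0,0.89,-0.07,-0.29],[0,0,0,0.89,-0.07,-0.29],[0,0,0,0.89,-0.07,-0.29]]'|head -3
$H '[[-0.24,-0.96,0.6,0,0,0],[-0.24,-0.96,0.6,0,0,0],[-0.24,-0.96,0.6,0,0,0],[-0.24,-0.96,0.6,0,0,0],[-0.24,-0.96,0.6,0,0,0],[-0.24,-0.96,0.6,0,0,0],[-0.24,-0.96,0.6,0,0,0],[-0.24,-0.96,0.6,0,0,0]]'|head -3
$H '[[-0.24,-0.96,0.6,0,0,0],[-0.24,-0.96,0.6,0,0,0],[-0.24,-0.96,0.6,0,0,0],[-0.24,-0.96,0.6,0,0,0],[-0.24,-0.96,0.6,0,0,0],[-0.24,-0.96,0.6,0,0,0],[-0.24,-0.96,0.6,0,0,0],[0,0,0,0,0,0]]'|head -3
python3 - <<'E'
from h import *
lip=C0-.069*sx+ez*.155
togo(RB,lip+ez*.02)
d=grab('wrist','w1.png');print(d['position'],proj(d,lip,True))
for l in ['bin_lip','dowel_top','bin_floor']:
  for r in place_of(l,'wrist')[:2]:print(l,r['score'],np.array(r['point'])*[512,384])
for n,P in [('dowel',C0-.02*sx+ez*.158),('floor',C0-.02*sx+ez*.125)]:print(n,proj(d,P,True))
E
```

```text
clock: 4.65
position: [0.4971, 0.2621, 0.275]
ee_rot: [-0.114, -3.022, 0.772]
clock: 5.32
position: [0.5214, 0.0776, 0.2636]
ee_rot: [-0.115, -3.023, 0.768]
clock: 5.98
position: [0.542, -0.0872, 0.2546]
ee_rot: [-0.125, -3.02, 0.771]
t 5.98 pos [ 0.542 -0.087  0.255] F [-0.973 -0.48   0.173] w 0.006 gf 0.0
turn units [-0.003 -0.029 -0.013]
shift units after turn [-1.827 -5.182  7.366]  before turn [-1.847 -5.18   7.364]
[ 0.476 -0.006  0.393] [173.105 210.743]
bin_lip 0.9 [178.586 210.701]
dowel_top 0.95 [146.586 206.784]
bin_floor 0.87 [164.608 200.486]
dowel [144.141 205.167]
floor [162.222 198.799]
```

View pics/w1.png

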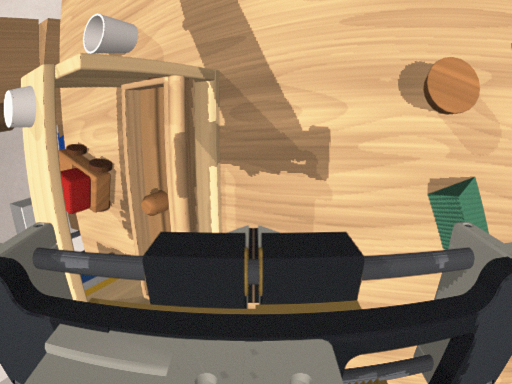

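The wrist view matches the model: dowel at (153,203), lip bar along column 178. I'll go above the lip and press.

```bash
H="python3 -m handwheel"
$H '[[-0.23,-0.65,0.92,0,0,0],[-0.23,-0.65,0.92,0,0,0],[-0.23,-0.65,0.92,0,0,0],[-0.23,-0.65,0.92,0,0,0],[-0.23,-0.65,0.92,0,0,0],[-0.23,-0.65,0.92,0,0,0],[-0.23,-0.65,0.92,0,0,0],[-0.23,-0.65,0.92,0,0,0]]'
$H '[[0,0.1,0.18,0,0,0],[0,0.1,0.18,0,0,0],[0,0.1,0.18,0,0,0],[0,0.1,0.18,0,0,0],[0,0.1,0.18,0,0,0],[0,0.1,0.18,0,0,0],[0,0.1,0.18,0,0,0],[0,0.1,0.18,0,0,0]]'
```

```text
clock: 6.85
position: [0.5678, -0.2452, 0.1736]
ee_rot: [-0.112, -3.024, 0.768]
force: [0.5, 0.1, 1.1]
width: 0.004
gripper_force: 0.0
clock: 7.52
position: [0.5682, -0.2414, 0.1407]
ee_rot: [-0.11, -3.026, 0.763]
force: [-0.6, 11.5, 5.3]
width: 0.0
gripper_force: 5.5
```

```bash
python3 - <<'E'
from h import *
D={n:grab(n) for n in('top','side','wrist')}
for l in ['bin_lip','dowel_top']:
  for n in D:
    for r in place_of(l,n)[:1]:print(l,n,r['score'],np.array(r['point'])*[512,384])
for th in np.arange(0,.51,.1):
    X=np.cos(th)*sx+np.sin(th)*ez;Z=-np.sin(th)*sx+np.cos(th)*ez;F=PIN-.02*X+.01*Z
    print(th,*[proj(D[n],F+v,n=='wrist') for v in(-.049*X+.03*Z,.033*Z) for n in D], (F-.049*X+.03*Z))
cv2.imwrite('pics/w2.png',np.vstack([D['wrist']['image'][130:384,0:400,::-1],D['top']['image'][60:260,112:512,::-1]]))
E
```

```text
bin_lip top 0.81 [381.798 159.398]
bin_lip side 0.97 [382.003 243.61 ]
dowel_top top 0.61 [404.685 160.704]
dowel_top side 0.77 [399.104 252.211]
dowel_top wrist 0.78 [176.691 233.51 ]
0.0 [386.426 159.921] [385.316 239.622] [226.591 244.881] [405.879 160.962] [404.133 251.175] [160.169 228.943] [ 0.565 -0.251  0.155]
0.1 [384.26  160.296] [383.49  241.204] [238.815 241.656] [403.972 161.001] [402.315 250.855] [167.173 229.195] [ 0.566 -0.248  0.148]
0.2 [382.366 160.707] [381.926 243.062] [249.672 238.076] [402.117 161.072] [400.57  250.746] [174.431 229.152] [ 0.566 -0.245  0.14 ]
0.30000000000000004 [380.757 161.147] [380.634 245.173] [259.03  234.257] [400.334 161.175] [398.918 250.847] [181.817 228.811] [ 0.566 -0.243  0.133]
0.4 [379.446 161.613] [379.622 247.514] [266.829 230.305] [398.642 161.308] [397.372 251.154] [189.196 228.18 ] [ 0.566 -0.241  0.125]
0.5 [378.44  162.098] [378.893 250.062] [273.075 226.312] [397.059 161.47 ] [395.947 251.661] [196.435 227.272] [ 0.566 -0.241  0.117]
```

View pics/w2.png

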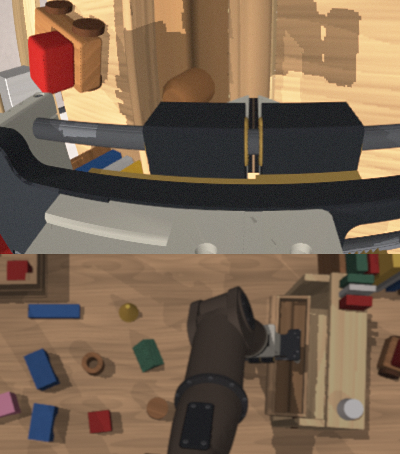

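It has tipped about 0.2 rad and the fingers are still on the bar, so I'll keep pressing.

```bash
H="python3 -m handwheel"
$H '[[0,0.1,0.18,0,0,0],[0,0.1,0.18,0,0,0],[0,0.1,0.18,0,0,0],[0,0.1,0.18,0,0,0],[0,0.1,0.18,0,0,0]]'
$H '[[0,0.05,0.1,0,0,0],[0,0.05,0.1,0,0,0],[0,0.05,0.1,0,0,0]]'
```

```text
clock: 8.38
position: [0.5677, -0.2446, 0.1208]
ee_rot: [-0.114, -3.024, 0.768]
force: [1.1, 2.7, 2.7]
width: -0.001
gripper_force: 1.8
clock: 8.63
position: [0.5679, -0.2453, 0.118]
ee_rot: [-0.117, -3.024, 0.771]
force: [-18.2, 30.6, 74.6]
width: 0.002
gripper_force: 39.8
```

The stop is reached, with force rising sharply. I'll back off and move out toward the sleeve.

```bash
H="python3 -m handwheel"
$H '[[0,0,-0.3,0,0,0],[0,0,-1,0,0,0],[0,0,-1,0,0,0],[0,0,-1,0,0,0],[0,0,-1,0,0,0],[0,0,-1,0,0,0],[0,0,-1,0,0,0],[0,0,-1,0,0,0]]' 1
python3 - <<'E'
from h import *
D={n:grab(n) for n in('top','side','wrist')}
for l in ['bin_lip','dowel_top','bin_floor']:
  Q={}
  for n in D:
    for r in place_of(l,n)[:1]:Q[n]=np.array(r['point'])*[512,384];print(l,n,r['score'],Q[n])
  if 'wrist' in Q and 'side' in Q: print(tri(D['side'],Q['side'],D['wrist'],Q['wrist'],False,True))
for th in (.4,.45,.5):
    X=np.cos(th)*sx+np.sin(th)*ez;Z=-np.sin(th)*sx+np.cos(th)*ez;F=PIN-.02*X+.01*Z
    print(th,*[proj(D[n],F+v,n=='wrist') for v in(-.049*X+.03*Z,.033*Z,0*Z) for n in D])
# sleeve/arch grasp: tool down
for s in [('sleeve',(.566,.233),np.pi/2-.08),('A',(.549,.3753),np.radians(21.9+90)),('B',(.401,.3695),np.radians(81))]:
    print(s[0]);togo(RD(s[2]),[*s[1],.2])
E
```

```text
clock: 9.3
position: [0.5716, -0.1767, 0.243]
ee_rot: [-0.117, -3.021, 0.769]
force: [-0.4, -0.8, 0.4]
width: 0.536
gripper_force: 0.0
bin_lip top 0.83 [378.675 161.818]
bin_lip side 0.93 [379.494 249.715]
bin_lip wrist 0.85 [257.382 185.088]
(array([ 0.57 , -0.24 ,  0.116]), np.float64(0.000890856630175517))
dowel_top top 0.9 [397.312 160.896]
dowel_top side 0.96 [394.394 252.288]
bin_floor top 0.88 [402.586 163.085]
bin_floor wrist 0.88 [212.992 179.712]
0.4 [379.446 161.613] [379.622 247.514] [252.271 183.03 ] [398.642 161.308] [397.372 251.154] [204.714 182.53 ] [400.043 163.541] [399.864 265.08 ] [212.029 175.776]
0.45 [378.905 161.853] [379.221 248.764] [254.465 182.285] [397.836 161.385] [396.643 251.382] [206.95  182.339] [399.898 163.609] [399.759 265.449] [212.636 175.596]
0.5 [378.44  162.098] [378.893 250.062] [256.451 181.531] [397.059 161.47 ] [395.947 251.661] [209.152 182.125] [399.775 163.677] [399.676 265.833] [213.202 175.413]
sleeve
t 9.90 pos [ 0.572 -0.177  0.242] F [-0.594 -0.839  0.231] w 0.994 gf 0.0
turn units [-7.138 -0.03   0.045]
shift units after turn [ 1.941 20.388  2.097]  before turn [ 1.884 18.917 -7.9  ]
A
t 9.90 pos [ 0.572 -0.177  0.242] F [-0.594 -0.839  0.231] w 0.994 gf 0.0
turn units [-7.002 -1.678 -6.437]
shift units after turn [-9.22  26.032  2.097]  before turn [  3.282  25.092 -11.256]
B
t 9.90 pos [ 0.572 -0.177  0.242] F [-0.594 -0.839  0.231] w 0.994 gf 0.0
turn units [-7.136  0.246  1.126]
shift units after turn [12.721 25.628  2.097]  before turn [ 10.637  24.345 -10.826]
```

Tip confirmed at 0.50 rad; the lip triangulates to (0.570, -0.240, 0.116). Next is the sleeve.

```bash
H="python3 -m handwheel"
$H '[[0.1,1,-0.5,-0.89,0,0],[0.1,1,-0.45,-0.89,0,0],[0.1,1,-0.35,-0.89,0,0],[0.1,1,-0.3,-0.89,0,0],[0.1,1,-0.2,-0.89,0,0],[0.1,1,-0.15,-0.89,0,0],[0.1,1,-0.1,-0.89,0,0],[0.1,1,0,-0.89,0,0]]' 1|head -3
$H '[[0.1,1,0,0,0,0],[0.1,1,0,0,0,0],[0.1,1,0,0,0,0],[0.1,1,0,0,0,0],[0.1,1,0,0,0,0],[0.1,1,0,0,0,0],[0,0.5,0,0,0,0],[0,0,0,0,0,0]]'|head -3
python3 - <<'E'
from h import *
togo(RD(np.pi/2-.08),[.566,.233,.10])
d=grab('wrist','w3.png')
for l in('sleeve','arch_a'):
  for r in place_of(l,'wrist')[:5]:
    uv=np.array(r['point'])*[512,384];print(l,r['score'],uv,onz(d,*uv,0,True))
  for r in trace(l,'wrist')[:5]:
    m=r['region'].astype(np.uint8);c=np.array(r['rect']);ys,xs=np.nonzero(m);print('tr',l,r['score'],m.sum(),xs.mean(),ys.mean(),xs.min(),xs.max(),ys.min(),ys.max(),d['image'][m>0].mean(0))
for n,P in [('sl',(.566,.233,0)),('slt',(.566,.233,.065)),('A',(.549,.3753,0)),('B',(.401,.3695,0))]:print(n,proj(d,P,True))
E
```

```text
clock: 10.57
position: [0.5694, -0.0077, 0.2368]
ee_rot: [-0.121, -3.138, -0.003]
clock: 11.23
position: [0.5671, 0.1248, 0.2361]
ee_rot: [-0.115, -3.137, 0.0]
t 11.23 pos [0.567 0.125 0.236] F [-0.264  0.323 -0.182] w 0.998 gf 0.0
turn units [-0.002 -0.036  0.098]
shift units after turn [0.487 5.39  6.804]  before turn [0.433 5.395 6.804]
sleeve 0.94 [328.397 160.09 ] [0.562 0.228 0.   ]
sleeve 0.38 [262.093 268.608] [0.72  0.127 0.   ]
tr sleeve 0.58 2190 338.06575342465754 167.32511415525113 310 366 141 194 [126.534  85.213  51.205]
arch_a 0.91 [414.413  49.498] [0.403 0.37  0.   ]
arch_a 0.88 [477.286  83.482] [0.445 0.494 0.   ]
arch_a 0.85 [419.174 148.493] [0.551 0.372 0.   ]
arch_a 0.26 [190.208  79.104] [0.44 0.05 0.  ]
tr arch_a 0.94 2317 485.28312473025466 86.11091929218817 455 511 60 110 [164.726  97.991 119.132]
tr arch_a 0.85 4234 427.87411431270664 43.839867737364195 396 456 0 84 [ 39.297  68.398 112.394]
tr arch_a 0.8 4152 434.1184971098266 151.02625240847783 396 467 109 197 [ 40.022  69.468 113.733]
tr arch_a 0.17 44 1.0681818181818181 236.8409090909091 0 3 228 243 [107.659  85.795  62.068]
sl [332.065 162.676]
slt [346.157 171.859]
A [420.992 147.423]
B [414.013  47.99 ]
```

View pics/w3.png

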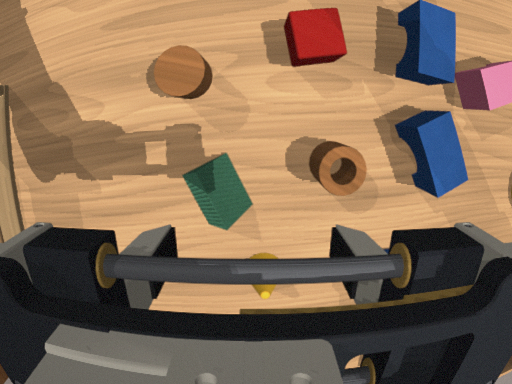

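The sleeve's bore is at (344,168) and the blue arches are at (430,152) and (427,43), in agreement with the fits. Sleeve base is at about (0.562, 0.230). I'll grasp it 36 mm up.

```bash
H="python3 -m handwheel"
$H '[[0.1,0.87,0.6,0,0,0],[0.1,0.87,0.6,0,0,0],[0.1,0.87,0.6,0,0,0],[0.1,0.87,0.6,0,0,0],[0.1,0.87,0.6,0,0,0],[0.1,0.87,0.6,0,0,0],[0,0,0.7,0,0,0],[0,0,0.7,0,0,0]]'|head -3
$H '[[0,0,1,0,0,0],[0,0,1,0,0,0],[0,0,1,0,0,0],[0,0,1,0,0,0],[0,0,0.7,0,0,0],[0,0,0.3,0,0,0],[0,0,0,0,0,0],[0,0,0,0,0,0]]'|head -3
python3 - <<'E'
from h import *
togo(RD(np.pi/2-.08),[.562,.230,.036])
E
```

```text
clock: 12.15
position: [0.5633, 0.2274, 0.1358]
ee_rot: [-0.12, -3.138, 0.001]
clock: 12.82
position: [0.5634, 0.2263, 0.0368]
ee_rot: [-0.122, -3.137, 0.002]
t 12.82 pos [0.563 0.226 0.037] F [ 0.092 -0.288  0.914] w 0.999 gf 0.0
turn units [-0.015 -0.024  0.029]
shift units after turn [0.087 0.181 0.038]  before turn [0.086 0.181 0.037]
```

```bash
H="python3 -m handwheel"
$H '[[0.09,0.18,0,0,0,0],[0,0,0,0,0,0],[0,0,0,0,0,0],[0,0,0,0,0,0],[0,0,0,0,0,0],[0,0,0,0,0,0],[0,0,0,0,0,0],[0,0,0,0,0,0]]' 0.3 20
$H '[[0,0,-1,0,0,0],[0,0,-1,0,0,0],[0,0,-1,0,0,0],[0,0,-1,0,0,0],[0,0,-1,0,0,0],[0,0,-1,0,0,0],[0,0,-1,0,0,0],[0,0,-1,0,0,0]]'
python3 - <<'E'
from h import *
togo(RB,FL+bz*(.036+.10))
print(FL)
E
```

```text
clock: 13.48
position: [0.5616, 0.2306, 0.0366]
ee_rot: [-0.121, -3.137, 0.001]
force: [-0.8, -0.9, 4.5]
width: 0.644
gripper_force: 19.8
clock: 14.15
position: [0.5614, 0.2305, 0.197]
ee_rot: [-0.121, -3.137, 0.002]
force: [0.7, 0.4, -2.5]
width: 0.643
gripper_force: 19.8
t 14.15 pos [0.561 0.23  0.197] F [ 0.657  0.441 -2.452] w 0.643 gf 19.8
turn units [ 7.143 -0.021  0.069]
shift units after turn [ -2.153 -21.116   9.453]  before turn [ -2.049 -23.074  -1.802]
[ 0.562 -0.298  0.114]
```

```bash
H="python3 -m handwheel"
$H '[[-0.09,-1,-0.2,0,0,0],[-0.09,-1,-0.2,0,0,0],[-0.09,-1,-0.2,0,0,0],[-0.09,-1,-0.2,0,0,0],[-0.09,-1,-0.2,0,0,0],[-0.09,-1,-0.2,0,0,0],[-0.09,-1,-0.2,0,0,0],[-0.09,-1,-0.2,0,0,0]]'|head -3
$H '[[-0.09,-1,-0.2,0,0,0],[-0.09,-1,-0.2,0,0,0],[-0.09,-1,-0.2,0,0,0],[-0.09,-1,0,0,0,0],[-0.09,-1,0,0,0,0],[-0.09,-1,0,0,0,0]]'|head -3
$H '[[-0.09,-1,0,0.89,0,0],[-0.09,-1,0.1,0.89,0,0],[-0.09,-1,0.15,0.89,0,0],[-0.09,-1,0.2,0.89,0,0],[-0.09,-1,0.3,0.89,0,0],[-0.09,-1,0.35,0.89,0,0],[-0.09,-0.8,0.4,0.89,0,0],[0,0,0,0.89,0,0]]'
python3 - <<'E'
from h import *
togo(RB,FL+bz*(.036+.06))
d=grab('wrist','w4.png')
for l in('dowel_top','bin_floor','bin_lip','sleeve'):
  for r in place_of(l,'wrist')[:1]:print(l,r['score'],np.array(r['point'])*[512,384])
for P in (FL+.033*bz,FL,FL-.049*bx+.03*bz):print(proj(d,P,True))
E
```

```text
clock: 14.82
position: [0.5635, 0.069, 0.2283]
ee_rot: [-0.121, -3.137, 0.002]
clock: 15.32
position: [0.5651, -0.0513, 0.2403]
ee_rot: [-0.121, -3.137, 0.001]
clock: 15.98
position: [0.5659, -0.1961, 0.2366]
ee_rot: [-0.123, -3.019, 0.776]
force: [-0.5, -0.9, -0.5]
width: 0.641
gripper_force: 19.8
t 15.98 pos [ 0.566 -0.196  0.237] F [-0.454 -0.915 -0.515] w 0.641 gf 19.8
turn units [-0.043 -0.028  0.003]
shift units after turn [-0.194 -1.526  3.008]  before turn [-0.199 -1.518  3.012]
dowel_top 0.75 [226.304 196.416]
bin_floor 0.88 [224.307 187.085]
bin_lip 0.77 [272.384 193.882]
sleeve 0.73 [251.904 225.408]
[222.563 193.062]
[225.657 185.121]
[272.31  192.323]
```

View pics/w4.png

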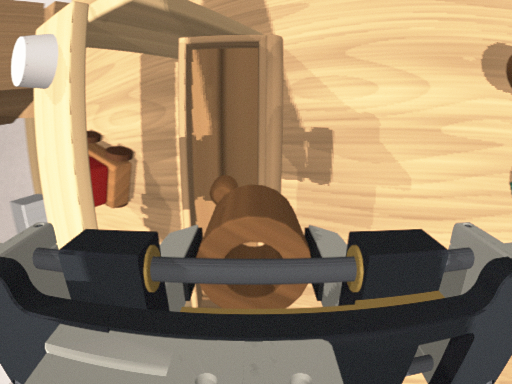

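The dowel at (224,190) is within 2–3 px of the model. The sleeve hangs at (253,240). I'll compute its in-hand offset and the remaining shift.

```bash
python3 - <<'E'
from h import *
d=grab('wrist');o=observe();Rc=R.from_rotvec(o['ee_rot']).as_matrix();P=o['position']
for dx in(-.004,0,.004):print(dx,proj(d,P+Rc@[dx,0,.036],True),proj(d,P+Rc@[dx,0,-.029],True))
im=d['image']
r=trace('sleeve','wrist')[0];ys,xs=np.nonzero(r['region']);print(xs.min(),xs.max(),ys.min(),ys.max())
a=np.linspace(0,6.28,60)
for dx in(-.004,0,.004):
    q=np.array([proj(d,P+Rc@[dx+.03*np.cos(t),.03*np.sin(t),.036],True) for t in a]);print(q.min(0),q.max(0))
togo(RB,FL+bz*(.036+.040))
E
```

```text
-0.004 [252.47  225.909] [252.218 273.714]
0 [252.473 220.56 ] [252.218 266.797]
0.004 [252.477 215.138] [252.218 259.693]
197 310 185 310
[209.817 184.115] [295.143 263.482]
[209.556 178.28 ] [295.411 258.728]
[209.3   172.395] [295.673 253.891]
t 16.33 pos [ 0.567 -0.192  0.237] F [ 0.43  -0.807 -1.113] w 0.645 gf 19.8
turn units [0.048 0.009 0.053]
shift units after turn [-0.148 -1.717  4.108]  before turn [-0.139 -1.731  4.102]
```

```bash
H="python3 -m handwheel"
$H '[[-0.02,-0.57,0.7,0,0,0],[-0.02,-0.57,0.7,0,0,0],[-0.02,-0.57,0.7,0,0,0],[0,0,0.7,0,0,0],[0,0,0.7,0,0,0],[0,0,0.6,0,0,0],[0,0,0,0,0,0],[0,0,0,0,0,0]]'
python3 - <<'E'
from h import *
togo(RB,FL+bz*(.036+.040))
E
$H '[[0,0,0.2,0,0,0],[0,0,0.2,0,0,0],[0,0,0.2,0,0,0],[0,0,0.2,0,0,0],[0,0,0,0,0,0]]'
python3 - <<'E'
from h import *
togo(RB,FL+bz*(.036))
E
```

```text
clock: 17.0
position: [0.5625, -0.2612, 0.1806]
ee_rot: [-0.118, -3.022, 0.768]
force: [-0.6, -0.0, -1.2]
width: 0.642
gripper_force: 19.8
t 17.00 pos [ 0.562 -0.261  0.181] F [-0.639 -0.006 -1.175] w 0.642 gf 19.8
turn units [ 0.034 -0.009  0.052]
shift units after turn [-0.1   -0.01  -0.012]  before turn [-0.1   -0.011 -0.012]
clock: 17.42
position: [0.5619, -0.2685, 0.1657]
ee_rot: [-0.116, -3.021, 0.768]
force: [-0.7, 0.1, -1.2]
width: 0.645
gripper_force: 19.8
t 17.42 pos [ 0.562 -0.268  0.166] F [-0.665  0.103 -1.212] w 0.645 gf 19.8
turn units [ 0.026 -0.008  0.07 ]
shift units after turn [-0.102 -0.045  1.162]  before turn [-0.102 -0.047  1.162]
```

No resistance 10 mm past the dowel's top, so the sleeve is on it. I'll go down gently.

```bash
H="python3 -m handwheel"
$H '[[0,0,0.2,0,0,0],[0,0,0.2,0,0,0],[0,0,0.2,0,0,0],[0,0,0.2,0,0,0],[0,0,0.1,0,0,0],[0,0,0,0,0,0]]'
$H '[[0,0,0.08,0,0,0],[0,0,0.06,0,0,0],[0,0,0.06,0,0,0],[0,0,0,0,0,0]]'
python3 - <<'E'
from h import *
togo(RB,FL+bz*(.036))
E
```

```text
clock: 17.92
position: [0.5612, -0.277, 0.15]
ee_rot: [-0.116, -3.021, 0.768]
force: [-0.2, -0.3, 0.2]
width: 0.643
gripper_force: 19.8
clock: 18.25
position: [0.5614, -0.2787, 0.1469]
ee_rot: [-0.116, -3.022, 0.768]
force: [0.4, 0.2, -1.4]
width: 0.645
gripper_force: 19.8
t 18.25 pos [ 0.561 -0.279  0.147] F [ 0.365  0.217 -1.425] w 0.645 gf 19.8
turn units [0.028 0.004 0.069]
shift units after turn [-0.083 -0.046  0.089]  before turn [-0.082 -0.047  0.089]
```

```bash
H="python3 -m handwheel"
$H '[[0,0,0.06,0,0,0],[0,0,0.04,0,0,0],[0,0,0,0,0,0]]'
$H '[[0,0,0,0,0,0],[0,0,0,0,0,0],[0,0,0,0,0,0],[0,0,0,0,0,0]]' 0.85
$H '[[0,0,-0.5,0,0,0],[0,0,-1,0,0,0],[0,0,-1,0,0,0],[0,0,-1,0,0,0],[0,0,-1,0,0,0],[0,0,-1,0,0,0],[0,0,-1,0,0,0],[0,0,-1,0,0,0]]' 1
python3 - <<'E'
from h import *
D={n:grab(n) for n in('top','side','wrist')}
for l in('sleeve',):
  for n in D:
    for r in place_of(l,n)[:2]:print(l,n,r['score'],np.array(r['point'])*[512,384])
    for r in trace(l,n)[:2]:
        ys,xs=np.nonzero(r['region']);print('  tr',r['score'],xs.min(),xs.max(),ys.min(),ys.max())
for n in D:print(n,proj(D[n],FL,n=='wrist'),'top',proj(D[n],FL+.065*bz,n=='wrist'),'if 10 high',proj(D[n],FL+.075*bz,n=='wrist'))
cv2.imwrite('pics/w5.png',np.hstack([D['wrist']['image'][60:300,150:390,::-1].repeat(2,0).repeat(2,1)[:400,:400],D['side']['image'][210:310,330:430,::-1].repeat(4,0).repeat(4,1)]))
togo(RD(np.radians(81)),[.401,.3695,.2])
togo(RD(np.radians(111.5)),[.549,.3745,.2])
E
```

```text
clock: 18.5
position: [0.5619, -0.2793, 0.1458]
ee_rot: [-0.115, -3.023, 0.768]
force: [-1.9, 3.9, 4.4]
width: 0.645
gripper_force: 19.8
clock: 18.83
position: [0.5614, -0.2797, 0.1452]
ee_rot: [-0.116, -3.022, 0.769]
force: [0.4, -0.8, -0.5]
width: 0.838
gripper_force: 0.0
clock: 19.5
position: [0.5671, -0.2074, 0.2786]
ee_rot: [-0.116, -3.023, 0.768]
force: [0.3, 0.3, -0.4]
width: 0.998
gripper_force: 0.0
sleeve top 0.76 [405.504 161.894]
  tr 0.52 383 411 158 173
  tr 0.38 374 488 79 236
sleeve side 0.23 [284.518 219.917]
  tr 0.65 378 407 231 255
sleeve wrist 0.89 [252.518 175.718]
  tr 0.85 225 282 152 217
top [399.775 163.677] top [394.299 159.227] if 10 high [393.41  158.504]
side [399.676 265.833] top [392.28  237.724] if 10 high [391.123 233.328]
wrist [251.92  173.984] top [251.876 187.76 ] if 10 high [251.868 190.428]
t 19.95 pos [ 0.567 -0.209  0.276] F [-0.579  0.64  -0.014] w 0.998 gf 0.0
turn units [-7.137  0.234  1.124]
shift units after turn [12.696 27.257  3.815]  before turn [ 10.486  26.59  -10.085]
t 19.95 pos [ 0.567 -0.209  0.276] F [-0.579  0.64  -0.014] w 0.998 gf 0.0
turn units [-7.004 -1.665 -6.342]
shift units after turn [-9.871 27.45   3.815]  before turn [  3.128  27.302 -10.502]
```

View pics/w5.png

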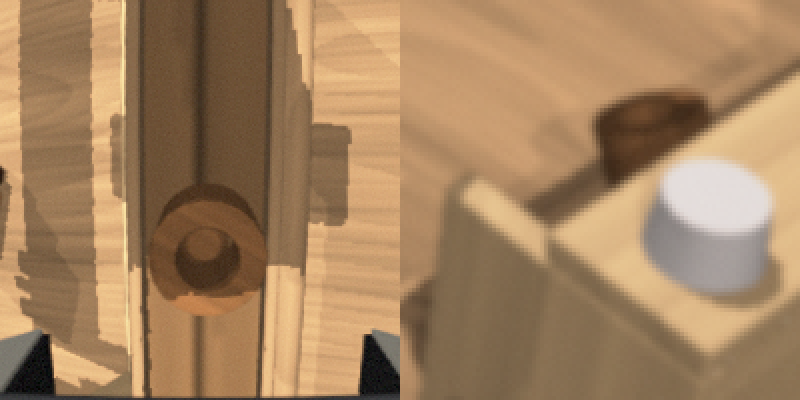

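The sleeve is seated: the dowel shows inside the bore at wrist pixel (254,188), and the model predicts (252,188). Now the blue arch A.

```bash
H="python3 -m handwheel"
$H '[[0.1,1,-0.5,-0.89,0,0],[0.1,1,-0.45,-0.89,0,0],[0.1,1,-0.35,-0.89,0,0],[0.1,1,-0.25,-0.89,0,0],[0.1,1,-0.1,-0.89,0,0],[0.1,1,0,-0.89,0,0],[0.1,1,0,-0.89,0,0],[0.1,1,0,-0.89,0,0]]' 1|head -3
$H '[[0.1,1,0.1,0,0,0],[0.1,1,0.1,0,0,0],[0.1,1,0.1,0,0,0],[0.1,1,0.1,0,0,0],[0.1,1,0.1,0,0,0],[0.1,1,0.1,0,0,0],[0.1,1,0.1,0,0,0],[0.1,1,0.1,0,0,0]]'|head -3
$H '[[0.1,1,0.1,0,0,0],[0.1,1,0.1,0,0,0],[0.1,1,0.1,0,0,0],[0.1,1,0.1,0,0,0],[0.1,1,0.1,0,0,0],[0,0,0,0,0,-0.9],[0,0,0,0,0,-0.9],[0,0,0,0,0,-0.9]]'|head -3
$H '[[0,0,0,0,0,-0.9],[0,0,0,0,0,-0.9],[0,0,0,0,0,-0.9],[0,0,0,0,0,-0.9],[0,0,0,0,0,0]]'|head -3
python3 - <<'E'
from h import *
from scipy.optimize import minimize
d=grab('wrist','w6.png')
box=np.array([(x,y,z) for x in(-.029,.029) for y in(-.05,.05) for z in(0,.065)])
for l in trace('arch_a','wrist')[:4]:
    m=l['region'];o=np.zeros(m.shape,np.uint8);ys,xs=np.nonzero(m)
    cv2.fillConvexPoly(o,cv2.convexHull(np.c_[xs,ys].astype(np.int32)),1);o=o>0
    def cost(q):
        w=R.from_euler('z',q[2]).apply(box)+[q[0],q[1],0]
        h=cv2.convexHull(np.array([proj(d,v,True) for v in w],np.float32));s=np.zeros(m.shape,np.uint8);cv2.fillConvexPoly(s,(h*16).astype(np.int32),1,shift=4);s=s>0
        return 1-(o&s).sum()/(o|s).sum()
    best=None
    for i in([.549,.374,np.radians(-68)],[.401,.37,np.radians(-99)]):
        i=np.array(i);r=minimize(cost,i,method='Nelder-Mead',options=dict(initial_simplex=[i,i+[.01,0,0],i+[0,.01,0],i+[0,0,.1]],xatol=1e-4,fatol=1e-4))
        if best is None or r.fun<best.fun:best=r
    print(l['score'],d['image'][m].mean(0),ys.min(),xs.max(),best.x[:2],np.degrees(best.x[2])%180,best.fun)
togo(RD(np.radians(111.5)),[.549,.3745,.15])
E
```

```text
clock: 20.62
position: [0.5636, -0.0416, 0.2628]
ee_rot: [-0.122, -3.136, -0.003]
clock: 21.28
position: [0.56, 0.1191, 0.2466]
ee_rot: [-0.122, -3.136, 0.002]
clock: 21.95
position: [0.5577, 0.2191, 0.2363]
ee_rot: [0.18, -3.133, 0.003]
clock: 22.37
position: [0.5579, 0.2184, 0.2366]
ee_rot: [0.57, -3.086, 0.001]
0.94 [ 45.755  80.102 131.684] 62 447 [0.401 0.37 ] 81.78282574718655 0.018093108355356824
0.82 [194.612 121.55  148.256] 147 496 [0.448 0.5  ] 76.53634019705383 0.4270470383275261
0.75 [ 92.253  43.984 117.803] 0 462 [0.549 0.374] 112.0 1.0
0.68 [ 45.538  81.163 133.984] 169 396 [0.548 0.376] 115.72214986294595 0.17788255465066438
t 22.47 pos [0.558 0.219 0.237] F [-0.534 -0.57   0.382] w 1.000 gf 0.0
turn units [-0.001 -0.044 -0.218]
shift units after turn [-2.442  7.414  4.336]  before turn [-2.342  7.451  4.328]
```

```bash
H="python3 -m handwheel"
$H '[[-0.3,0.94,0.4,0,0,-0.3],[-0.3,0.94,0.4,0,0,0],[-0.3,0.94,0.4,0,0,0],[-0.3,0.94,0.4,0,0,0],[-0.3,0.94,0.4,0,0,0],[-0.3,0.94,0.4,0,0,0],[-0.3,0.94,0.4,0,0,0],[-0.3,0.94,0.4,0,0,0]]'|head -3
$H '[[0,0,0.5,0,0,0],[0,0,1,0,0,0],[0,0,1,0,0,0],[0,0,1,0,0,0],[0,0,0.5,0,0,0],[0,0,0,0,0,0]]'|head -3
python3 - <<'E'
from h import *
togo(RD(np.radians(111.9)),[.5485,.375,.036])
E
```

```text
clock: 23.13
position: [0.5459, 0.378, 0.1722]
ee_rot: [0.597, -3.082, 0.001]
clock: 23.63
position: [0.5447, 0.3754, 0.0902]
ee_rot: [0.597, -3.078, 0.004]
t 23.63 pos [0.545 0.375 0.09 ] F [-0.192 -1.313 -0.616] w 0.999 gf 0.0
turn units [-0.021 -0.098  0.011]
shift units after turn [-0.17  -0.087  2.708]  before turn [-0.188 -0.084  2.707]
```

```bash
H="python3 -m handwheel"
$H '[[-0.1,-0.08,0.8,0,-0.1,0],[-0.08,0,0.8,0,0,0],[0,0,0.7,0,0,0],[0,0,0.4,0,0,0],[0,0,0,0,0,0]]'|head -3
$H '[[0,0,0,0,0,0],[0,0,0,0,0,0],[0,0,0,0,0,0],[0,0,0,0,0,0],[0,0,0,0,0,0],[0,0,0,0,0,0],[0,0,0,0,0,0],[0,0,0,0,0,0]]' 0.3 20
$H '[[0,0,-0.5,0,0,0],[0,0,-1,0,0,0],[0,0,-1,0,0,0],[0,0,-1,0,0,0],[0,0,-1,0,0,0],[0,0,-1,0,0,0],[0,0,-1,0,0,0],[0,0,-1,0,0,0]]'
python3 - <<'E'
from h import *
print(FL+sy*.085)
togo(RD(np.pi/2-.0814),FL+sy*.085+bz*.14)
E
```

```text
clock: 24.05
position: [0.5498, 0.376, 0.0381]
ee_rot: [-0.598, 3.081, 0.0]
clock: 24.72
position: [0.5506, 0.3764, 0.0396]
ee_rot: [-0.598, 3.079, 0.002]
force: [-1.0, -0.8, 4.5]
width: 0.632
gripper_force: 20.0
clock: 25.38
position: [0.5492, 0.3759, 0.1903]
ee_rot: [-0.598, 3.08, 0.001]
force: [0.2, 0.2, -2.4]
width: 0.629
gripper_force: 20.0
[ 0.646 -0.305  0.114]
t 25.38 pos [0.549 0.376 0.19 ] F [ 0.219  0.186 -2.418] w 0.629 gf 20.0
turn units [0.013 0.058 6.664]
shift units after turn [ -7.603 -30.163  -2.339]  before turn [  6.728 -30.368  -2.367]
```

```bash
H="python3 -m handwheel"
$H '[[0,0,-0.2,0,0,0.83],[0,0,-0.2,0,0,0.83],[0,0,-0.2,0,0,0.83],[0,0,-0.2,0,0,0.83],[0,0,-0.2,0,0,0.83],[0,0,-0.2,0,0,0.83],[0,0,-0.2,0,0,0.83],[0,0,-0.2,0,0,0.83]]'|head -3
$H '[[-0.25,-1,-0.1,0,0,0],[-0.25,-1,-0.1,0,0,0],[-0.25,-1,-0.1,0,0,0],[-0.25,-1,-0.1,0,0,0],[-0.25,-1,-0.1,0,0,0],[-0.25,-1,-0.1,0,0,0],[-0.25,-1,-0.1,0,0,0],[-0.25,-1,-0.1,0,0,0]]'|head -3
$H '[[-0.25,-1,0,0,0,0],[-0.25,-1,0,0,0,0],[-0.25,-1,0,0,0,0],[-0.25,-1,0,0,0,0],[-0.25,-1,0,0,0,0],[-0.25,-1,0,0,0,0],[-0.25,-1,0,0,0,0],[-0.25,-1,0,0,0,0]]'|head -3
$H '[[-0.25,-1,0,0,0,0],[-0.25,-1,0,0,0,0],[-0.25,-1,0,0,0,0],[-0.25,-1,0,0,0,0]]'|head -3
$H '[[-0.25,-1,0,0.89,0,0],[-0.25,-1,0.1,0.89,0,0],[-0.25,-1,0.15,0.89,0,0],[-0.25,-1,0.2,0.89,0,0],[-0.25,-1,0.3,0.89,0,0],[-0.25,-1,0.35,0.89,0,0],[-0.25,-0.8,0.4,0.89,0,0],[0,0,0,0.89,0,0]]'
python3 - <<'E'
from h import *
d=grab('wrist','w7.png')
togo(RB,FL+sy*.085+bz*.11)
o=observe();Rc=R.from_rotvec(o['ee_rot']).as_matrix();P=o['position']
for l in('sleeve','arch_a'):
  for r in place_of(l,'wrist')[:2]:print(l,r['score'],np.array(r['point'])*[512,384])
for dx in(-.05,.05):print('arch end bottom/top rows',dx,proj(d,P+Rc@[dx,0,.0395],True),proj(d,P+Rc@[dx,0,-.0255],True),)
print('sleeve',proj(d,FL,True),proj(d,FL+bz*.065,True))
E
```

```text
clock: 26.05
position: [0.549, 0.3759, 0.2214]
ee_rot: [0.129, 3.135, 0.003]
clock: 26.72
position: [0.5762, 0.2123, 0.2372]
ee_rot: [0.125, 3.135, 0.003]
clock: 27.38
position: [0.6033, 0.0497, 0.2369]
ee_rot: [0.125, 3.135, 0.003]
clock: 27.72
position: [0.6169, -0.0315, 0.2368]
ee_rot: [0.125, 3.135, 0.004]
clock: 28.38
position: [0.64, -0.1786, 0.233]
ee_rot: [-0.131, -3.025, 0.773]
force: [-0.1, -0.3, -2.5]
width: 0.628
gripper_force: 20.0
t 28.43 pos [ 0.641 -0.173  0.231] F [ 0.35   3.462 -5.031] w 0.631 gf 20.0
turn units [-0.017  0.043  0.015]
shift units after turn [-0.814 -2.956  2.752]  before turn [-0.803 -2.954  2.758]
sleeve 0.79 [206.08  120.307]
arch_a 0.73 [250.675 220.493]
arch end bottom/top rows -0.05 [261.836 280.   ] [264.724 337.35 ]
arch end bottom/top rows 0.05 [262.247 148.164] [266.753 164.9  ]
sleeve [203.946 118.105] [191.806 119.614]
```

View pics/w7.png

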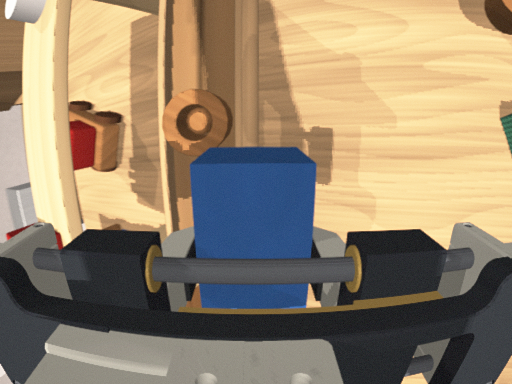

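Arch A sits centred in the hand: its end edge is at row 148, as predicted. The sleeve is at (197,120). I'll place it with a gap of about 5 mm.

```bash
H="python3 -m handwheel"
$H '[[-0.2,-0.7,0.65,0,0,0],[-0.2,-0.7,0.65,0,0,0],[-0.2,-0.7,0.65,0,0,0],[-0.2,-0.7,0.65,0,0,0],[0,0,0,0,0,0],[0,0,0,0,0,0],[0,0,0,0,0,0]]'|head -3
python3 - <<'E'
from h import *
togo(RB,FL+sy*.085+bz*.0395)
E
```

```text
clock: 29.12
position: [0.6511, -0.2481, 0.2132]
ee_rot: [-0.123, -3.03, 0.763]
t 29.12 pos [ 0.651 -0.248  0.213] F [ 0.68   1.362 -2.486] w 0.630 gf 20.0
turn units [ 0.101  0.071 -0.018]
shift units after turn [ 0.014 -0.116  3.729]  before turn [ 0.032 -0.143  3.728]
```

```bash
H="python3 -m handwheel"
$H '[[0,-0.05,0.7,0.1,0.07,0],[0,-0.05,0.7,0,0,0],[0,0,0.6,0,0,0],[0,0,0.5,0,0,0],[0,0,0.4,0,0,0],[0,0,0.2,0,0,0],[0,0,0.2,0,0,0],[0,0,0,0,0,0]]'
python3 - <<'E'
from h import *
togo(RB,FL+sy*.085+bz*.0395-bx*.001)
E
```

```text
clock: 29.78
position: [0.6482, -0.2821, 0.1553]
ee_rot: [-0.124, -3.02, 0.774]
force: [-0.2, 0.1, -1.7]
width: 0.629
gripper_force: 20.0
t 29.78 pos [ 0.648 -0.282  0.155] F [-0.205  0.11  -1.705] w 0.629 gf 20.0
turn units [-0.028 -0.016 -0.008]
shift units after turn [0.005 0.044 0.37 ]  before turn [0.004 0.045 0.37 ]
```

```bash
H="python3 -m handwheel"
$H '[[0,0,0.1,0,0,0],[0,0,0.1,0,0,0],[0,0,0.08,0,0,0],[0,0,0,0,0,0]]'
$H '[[0,0,0.05,0,0,0],[0,0,0.05,0,0,0],[0,0,0,0,0,0]]'
$H '[[0,0,0.03,0,0,0],[0,0,0.02,0,0,0],[0,0,0,0,0,0]]'
```

```text
clock: 30.12
position: [0.6482, -0.2846, 0.1509]
ee_rot: [-0.124, -3.021, 0.774]
force: [-0.8, -0.1, -2.3]
width: 0.629
gripper_force: 20.0
clock: 30.37
position: [0.6481, -0.2856, 0.1491]
ee_rot: [-0.124, -3.021, 0.774]
force: [0.2, 0.4, -2.4]
width: 0.632
gripper_force: 20.0
clock: 30.62
position: [0.6482, -0.2858, 0.1487]
ee_rot: [-0.124, -3.021, 0.774]
force: [-2.5, 2.7, 2.1]
width: 0.631
gripper_force: 20.0
```

Light contact at the expected height. With the grip eased to 4 N, the pads slip before they can push hard, so I'll slide it toward the sleeve (tool +x).

```bash
H="python3 -m handwheel"
$H '[[0,0,0,0,0,0],[0.06,0,0,0,0,0],[0.06,0,0,0,0,0],[0.04,0,0,0,0,0],[0,0,0,0,0,0]]' 0.3 4
$H '[[0.03,0,0,0,0,0],[0.03,0,0,0,0,0],[0,0,0,0,0,0]]'
$H '[[0.02,0,0,0,0,0],[0.02,0,0,0,0,0],[0,0,0,0,0,0]]'
```

```text
clock: 31.03
position: [0.6454, -0.2856, 0.1486]
ee_rot: [-0.123, -3.022, 0.775]
force: [2.3, 2.1, 0.8]
width: 0.63
gripper_force: 4.0
clock: 31.28
position: [0.6443, -0.2854, 0.1485]
ee_rot: [-0.124, -3.022, 0.775]
force: [3.5, 1.6, 0.8]
width: 0.633
gripper_force: 4.0
clock: 31.53
position: [0.6433, -0.2854, 0.1485]
ee_rot: [-0.124, -3.022, 0.774]
force: [4.9, 1.7, 1.3]
width: 0.634
gripper_force: 4.0
```

```bash
H="python3 -m handwheel"
$H '[[0.03,0,0,0,0,0],[0.03,0,0,0,0,0],[0,0,0,0,0,0]]'
python3 - <<'E'
from h import *
d=grab('wrist','w8.png')
o=observe();Rc=R.from_rotvec(o['ee_rot']).as_matrix();P=o['position']
print(o['force'],'along row from centre',sy@(P-FL))
im=d['image'].astype(int)
# row profile between arch end & sleeve at several bx offsets, at top height
c=proj(d,FL+bz*.065,True);e=proj(d,FL+sy*.03+bz*.065,True);print('sleeve top c, edge',c,e)
col=int(round(e[0]))
for r in range(int(c[1])-5,int(e[1])+40,2):print(r,im[r,col-3:col+4].mean(0).astype(int),end=' | ')
E
```

```text
clock: 31.78
position: [0.6418, -0.2854, 0.1483]
ee_rot: [-0.124, -3.021, 0.774]
force: [4.8, 0.7, -0.4]
width: 0.63
gripper_force: 4.0
[ 4.273  1.125 -0.183] along row from centre 0.07900869551503041
sleeve top c, edge [252.92   99.503] [252.952 166.777]
94 [152 103  63] | 96 [150 104  64] | 98 [147 100  62] | 100 [147 101  62] | 102 [147 100  62] | 104 [148 102  62] | 106 [149 102  64] | 108 [151 103  65] | 110 [151 103  64] | 112 [149 102  63] | 114 [148 100  62] | 116 [147 100  62] | 118 [145  99  60] | 120 [145  99  62] | 122 [121  83  52] | 124 [100  69  45] | 126 [97 68 44] | 128 [92 63 40] | 130 [92 63 40] | 132 [94 66 41] | 134 [97 67 42] | 136 [131  90  57] | 138 [145  99  61] | 140 [142  96  60] | 142 [138  94  58] | 144 [140  96  60] | 146 [146 101  64] | 148 [149 102  65] | 150 [153 104  64] | 152 [155 106  66] | 154 [158 106  67] | 156 [155 105  65] | 158 [154 104  64] | 160 [152 103  63] | 162 [151 103  64] | 164 [141  94  59] | 166 [31 58 94] | 168 [ 48  86 143] | 170 [ 50  87 143] | 172 [ 49  87 142] | 174 [ 49  87 143] | 176 [ 49  87 142] | 178 [ 47  85 143] | 180 [ 47  86 141] | 182 [ 47  86 142] | 184 [ 47  86 142] | 186 [ 47  85 141] | 188 [ 48  86 141] | 190 [ 49  88 143] | 192 [ 47  86 141] | 194 [ 48  86 142] | 196 [ 48  87 142] | 198 [ 49  88 143] | 200 [ 47  85 142] | 202 [ 49  86 143] | 204 [ 48  86 142] |
```

Sleeve colour runs straight into blue at row 165, so there is no gap, and the force levelled off at about 5 N. I'll release, rise and go for arch B.

```bash
H="python3 -m handwheel"
$H '[[0,0,0,0,0,0],[0,0,0,0,0,0],[0,0,0,0,0,0],[0,0,0,0,0,0]]' 0.85
$H '[[0,0,-0.5,0,0,0],[0,0,-1,0,0,0],[0,0,-1,0,0,0],[0,0,-1,0,0,0],[0,0,-1,0,0,0],[0,0,-1,0,0,0],[0,0,-1,0,0,0]]' 1|head -3
python3 - <<'E'
from h import *
D={n:grab(n) for n in('top','side','wrist')}
cv2.imwrite('pics/w9.png',D['wrist']['image'][:,:,::-1])
for l in('sleeve','arch_a','bin_lip'):
  for n in ('side','wrist'):
    for r in place_of(l,n)[:2]:
        uv=np.array(r['point'])*[512,384];print(l,n,r['score'],uv)
for n,P in (('sl',FL),('arch',FL+.08*sy),('archfront',FL+.08*sy-.006*bx),('lip',FL-.049*bx+.03*bz)):print(n,proj(D['side'],P),proj(D['wrist'],P,True))
togo(RD(np.radians(81.5)),[.401,.3697,.2])
E
```

```text
clock: 32.17
position: [0.6407, -0.286, 0.1481]
ee_rot: [-0.125, -3.019, 0.774]
force: [0.6, -0.2, 0.2]
width: 0.838
gripper_force: 0.0
clock: 32.75
position: [0.6466, -0.2225, 0.2639]
ee_rot: [-0.124, -3.021, 0.774]
sleeve wrist 0.67 [250.982 106.982]
sleeve wrist 0.17 [254.413 108.71 ]
arch_a side 0.85 [421.683 247.718]
arch_a side 0.7 [120.218 225.101]
arch_a wrist 0.55 [256.717 177.101]
bin_lip side 0.64 [375.808 249.485]
bin_lip wrist 0.57 [302.182 107.098]
sl [399.676 265.833] [252.916 105.584]
arch [423.784 249.708] [252.963 176.611]
archfront [421.54  249.372] [258.244 176.611]
lip [378.893 250.062] [301.74 105.7 ]
t 33.20 pos [ 0.646 -0.224  0.262] F [-0.092 -0.273  0.166] w 1.002 gf 0.0
turn units [-7.192  0.213  0.922]
shift units after turn [16.509 27.532  3.076]  before turn [ 14.672  26.517 -11.028]
```

```bash
H="python3 -m handwheel"
$H '[[0.6,1,-0.5,-0.89,0,0],[0.6,1,-0.45,-0.89,0,0],[0.6,1,-0.35,-0.89,0,0],[0.6,1,-0.25,-0.89,0,0],[0.6,1,-0.1,-0.89,0,0],[0.6,1,0,-0.89,0,0],[0.6,1,0,-0.89,0,0.4],[0.6,1,0,-0.89,0,0.5]]' 1|head -3
$H '[[0.6,1,0.1,0,0,0],[0.6,1,0.1,0,0,0],[0.6,1,0.1,0,0,0],[0.6,1,0.1,0,0,0],[0.6,1,0.1,0,0,0],[0.6,1,0.1,0,0,0],[0.6,1,0.1,0,0,0],[0.6,1,0.1,0,0,0]]'|head -3
$H '[[0.6,1,0.1,0,0,0],[0.6,1,0.1,0,0,0],[0.6,1,0.1,0,0,0],[0.6,1,0.1,0,0,0],[0.6,1,0.1,0,0,0],[0.6,1,0.1,0,0,0],[0.6,1,0.1,0,0,0],[0,0,0,0,0,0]]'|head -3
python3 - <<'E'
from h import *
togo(RD(np.radians(81.5)),[.401,.3697,.1])
d=grab('wrist')
for r in place_of('arch_a','wrist')[:4]:
    uv=np.array(r['point'])*[512,384];print(r['score'],uv,onz(d,*uv,0,True),d['image'][int(uv[1]),int(uv[0])])
E
```

```text
clock: 33.87
position: [0.5645, -0.0498, 0.2475]
ee_rot: [0.23, 3.13, -0.004]
clock: 34.53
position: [0.4928, 0.1222, 0.2304]
ee_rot: [0.228, 3.13, -0.009]
clock: 35.2
position: [0.428, 0.2766, 0.215]
ee_rot: [0.219, 3.132, -0.006]
t 35.20 pos [0.428 0.277 0.215] F [-1.02   0.624  0.085] w 0.998 gf 0.0
turn units [-0.056  0.027  0.128]
shift units after turn [2.025 4.403 5.749]  before turn [1.996 4.443 5.728]
0.73 [413.594 162.893] [0.444 0.5   0.   ] [241 154 188]
0.7 [293.99   24.691] [0.248 0.352 0.   ] [137  70 177]
0.59 [321.28  140.698] [0.401 0.367 0.   ] [ 50  90 155]
```

```bash
H="python3 -m handwheel"
$H '[[0.4,0.89,0.6,0,0,0.1],[0.4,0.89,0.6,0,0,0],[0.4,0.89,0.6,0,0,0],[0.4,0.89,0.6,0,0,0],[0.4,0.89,0.6,0,0,0],[0,0,0.6,0,0,0],[0,0,0.5,0,0,0],[0,0,0,0,0,0]]' 0.9|head -3
$H '[[0,0,0.8,0,0,0],[0,0,0.8,0,0,0],[0,0,0,0,0,0]]'|head -3
python3 - <<'E'
from h import *
togo(RD(np.radians(81.6)),[.401,.3692,.0375])
E
```

```text
clock: 35.97
position: [0.4046, 0.3636, 0.1312]
ee_rot: [0.241, 3.13, -0.013]
clock: 36.22
position: [0.4047, 0.3632, 0.0995]
ee_rot: [0.241, 3.13, -0.013]
t 36.22 pos [0.405 0.363 0.1  ] F [-0.333 -0.926 -0.973] w 0.901 gf 0.0
turn units [-0.115  0.037 -0.105]
shift units after turn [0.224 0.268 3.101]  before turn [0.234 0.291 3.098]
```

```bash
H="python3 -m handwheel"
$H '[[0.22,0.28,0.2,-0.1,0.03,-0.1],[0,0,0.8,0,0,0],[0,0,0.8,0,0,0],[0,0,0.8,0,0,0],[0,0,0.45,0,0,0],[0,0,0,0,0,0]]'|head -3
$H '[[0,0,0,0,0,0],[0,0,0,0,0,0],[0,0,0,0,0,0],[0,0,0,0,0,0],[0,0,0,0,0,0],[0,0,0,0,0,0]]' 0.3 20
$H '[[0,0,-0.5,0,0,0],[0,0,-1,0,0,0],[0,0,-1,0,0,0],[0,0,-1,0,0,0],[0,0,-1,0,0,0],[0,0,-1,0,0,0],[0,0,-1,0,0,0],[0,0,-1,0,0,0]]'
python3 - <<'E'
from h import *
togo(RD(np.pi/2-.0814),FL-sy*.086+bz*.14)
E
```

```text
clock: 36.72
position: [0.401, 0.3715, 0.0394]
ee_rot: [0.228, 3.132, 0.001]
clock: 37.22
position: [0.4017, 0.3722, 0.041]
ee_rot: [0.227, 3.131, 0.005]
force: [-0.3, -0.4, 7.1]
width: 0.631
gripper_force: 20.0
clock: 37.88
position: [0.4006, 0.3715, 0.1918]
ee_rot: [0.227, 3.132, 0.003]
force: [0.9, 0.2, -2.6]
width: 0.627
gripper_force: 20.0
t 37.88 pos [0.401 0.372 0.192] F [ 0.889  0.209 -2.61 ] w 0.627 gf 20.0
turn units [ 0.032  0.025 -0.906]
shift units after turn [ -6.438 -29.341  -2.265]  before turn [ -8.284 -28.87   -2.316]
```

```bash
H="python3 -m handwheel"
$H '[[0,0,-0.3,0,0,-0.9],[-0.22,-1,-0.3,0,0,0],[-0.22,-1,-0.3,0,0,0],[-0.22,-1,-0.3,0,0,0],[-0.22,-1,-0.3,0,0,0],[-0.22,-1,-0.3,0,0,0],[-0.22,-1,-0.3,0,0,0],[-0.22,-1,-0.3,0,0,0]]'|head -3
$H '[[-0.22,-1,0,0,0,0],[-0.22,-1,0,0,0,0],[-0.22,-1,0,0,0,0],[-0.22,-1,0,0,0,0],[-0.22,-1,0,0,0,0],[-0.22,-1,0,0,0,0],[-0.22,-1,0,0,0,0],[-0.22,-1,0,0,0,0]]'|head -3
$H '[[-0.22,-1,0,0,0,0],[-0.22,-1,0,0,0,0],[-0.22,-1,0,0,0,0],[-0.22,-1,0,0,0,0],[-0.22,-1,0,0,0,0]]'|head -3
$H '[[-0.22,-1,0,0.89,0,0],[-0.22,-1,0.1,0.89,0,0],[-0.22,-1,0.15,0.89,0,0],[-0.22,-1,0.2,0.89,0,0],[-0.22,-1,0.3,0.89,0,0],[-0.22,-1,0.35,0.89,0,0],[-0.22,-0.8,0.4,0.89,0,0],[0,0,0,0.89,0,0]]'
$H '[[0,0,0,0,0,0],[0,0,0,0,0,0]]'
python3 - <<'E'
from h import *
togo(RB,FL-sy*.086+bz*.11-.001*bx)
d=grab('wrist','w10.png')
o=observe();Rc=R.from_rotvec(o['ee_rot']).as_matrix();P=o['position']
for r in trace('arch_a','wrist')[:2]:
    ys,xs=np.nonzero(r['region']);print(r['score'],xs.min(),xs.max(),ys.min(),ys.max())
for dx in(-.05,.05):print('arch end bottom/top rows',dx,proj(d,P+Rc@[dx,0,.041],True),proj(d,P+Rc@[dx,0,-.024],True),)
e=proj(d,P+Rc@[.05,0,.041],True);c=int(e[0])
for k in range(int(e[1])-24,int(e[1])+40,2):print(k,d['image'][k,c-3:c+4].mean(0).astype(int),end='|')
E
```

```text
clock: 38.55
position: [0.4198, 0.2284, 0.2387]
ee_rot: [0.128, 3.137, 0.004]
clock: 39.22
position: [0.4417, 0.0663, 0.2382]
ee_rot: [0.128, 3.137, 0.004]
clock: 39.63
position: [0.4555, -0.0351, 0.238]
ee_rot: [0.128, 3.137, 0.004]
clock: 40.3
position: [0.4745, -0.1805, 0.2337]
ee_rot: [-0.133, -3.024, 0.77]
force: [0.5, 0.1, -2.3]
width: 0.63
gripper_force: 20.0
clock: 40.47
position: [0.475, -0.1755, 0.2325]
ee_rot: [-0.121, -3.026, 0.761]
force: [-0.3, 0.3, -2.7]
width: 0.63
gripper_force: 20.0
t 40.47 pos [ 0.475 -0.175  0.232] F [-0.257  0.311 -2.731] w 0.630 gf 20.0
turn units [0.101 0.021 0.012]
shift units after turn [-0.507 -2.152  2.442]  before turn [-0.502 -2.17   2.428]
0.96 192 316 147 308
arch end bottom/top rows -0.05 [252.321 278.404] [252.004 334.799]
arch end bottom/top rows 0.05 [252.437 147.663] [252.041 163.936]
123 [202 167 121]|125 [185 153 110]|127 [157 123  89]|129 [189 148 106]|131 [186 146 105]|133 [184 145 104]|135 [187 147 105]|137 [187 146 105]|139 [189 147 106]|141 [188 147 106]|143 [180 140 100]|145 [175 136  97]|147 [136 113  95]|149 [ 35  61 102]|151 [ 34  62 100]|153 [ 34  62 100]|155 [ 36  63 101]|157 [33 60 98]|159 [ 34  62 101]|161 [ 35  63 101]|163 [ 37  62 104]|165 [ 46  82 135]|167 [ 45  81 134]|169 [ 47  82 135]|171 [ 44  81 134]|173 [ 44  82 134]|175 [ 46  82 135]|177 [ 46  82 135]|179 [ 45  83 135]|181 [ 46  83 135]|183 [ 45  83 136]|185 [ 46  83 135]|
```

```bash
H="python3 -m handwheel"
$H '[[-0.12,-0.54,0.6,0.1,0,0],[-0.12,-0.54,0.6,0,0,0],[-0.12,-0.54,0.6,0,0,0],[-0.12,-0.54,0.6,0,0,0],[0,0,0,0,0,0],[0,0,0,0,0,0],[0,0,0,0,0,0]]'|sed -n '1,4p'
python3 - <<'E'
from h import *
togo(RB,FL-sy*.086+bz*.041-.002*bx)
E
```

```text
clock: 41.15
position: [0.4798, -0.238, 0.2117]
ee_rot: [-0.126, -3.024, 0.773]
force: [0.0, -0.6, -3.6]
t 41.15 pos [ 0.48  -0.238  0.212] F [ 0.045 -0.584 -3.566] w 0.628 gf 20.0
turn units [-0.009  0.029 -0.034]
shift units after turn [-0.016  0.118  3.496]  before turn [-0.008  0.12   3.496]
```

```bash
H="python3 -m handwheel"
$H '[[0,0.15,0.6,0,0,0],[0,0,0.7,0,0,0],[0,0,0.6,0,0,0],[0,0,0.5,0,0,0],[0,0,0.4,0,0,0],[0,0,0.2,0,0,0],[0,0,0.1,0,0,0],[0,0,0,0,0,0]]'
$H '[[0,0,0.1,0,0,0],[0,0,0.05,0,0,0],[0,0,0,0,0,0]]'
$H '[[0,0,0.05,0,0,0],[0,0,0.05,0,0,0],[0,0,0,0,0,0]]'
python3 - <<'E'
from h import *
togo(RB,FL-sy*.086+bz*.0395-.003*bx)
E
```

```text
clock: 41.82
position: [0.4777, -0.2652, 0.1555]
ee_rot: [-0.124, -3.023, 0.775]
force: [-0.1, 0.6, -2.5]
width: 0.627
gripper_force: 20.0
clock: 42.07
position: [0.4776, -0.2667, 0.153]
ee_rot: [-0.125, -3.023, 0.775]
force: [-0.5, -0.5, -3.0]
width: 0.634
gripper_force: 20.0
clock: 42.32
position: [0.4774, -0.2678, 0.1511]
ee_rot: [-0.125, -3.023, 0.775]
force: [-0.5, 0.0, -2.6]
width: 0.629
gripper_force: 20.0
t 42.32 pos [ 0.477 -0.268  0.151] F [-0.519  0.041 -2.613] w 0.629 gf 20.0
turn units [-0.026  0.021 -0.021]
shift units after turn [-0.016  0.028  0.195]  before turn [-0.015  0.028  0.195]
```

```bash
H="python3 -m handwheel"
$H '[[0,0,0.05,0,0,0],[0,0,0.04,0,0,0],[0,0,0,0,0,0]]'|sed -n '2p;4p'
$H '[[0,0,0.03,0,0,0],[0,0,0.02,0,0,0],[0,0,0,0,0,0]]'|sed -n '2p;4p'
```

```text
position: [0.4773, -0.2687, 0.1495]
force: [0.0, -0.4, -2.1]
position: [0.4774, -0.269, 0.1491]
force: [-2.8, 3.9, 6.2]
```

Contact. I'll ease the grip to 4 N and slide toward the sleeve (tool -x).

```bash
H="python3 -m handwheel"
$H '[[0,0,0,0,0,0],[-0.06,0,0,0,0,0],[-0.06,0,0,0,0,0],[0,0,0,0,0,0]]' 0.3 4|sed -n '2p;4p'
$H '[[-0.03,0,0,0,0,0],[-0.03,0,0,0,0,0],[0,0,0,0,0,0]]'|sed -n '2p;4p'
$H '[[-0.03,0,0,0,0,0],[-0.03,0,0,0,0,0],[0,0,0,0,0,0]]'|sed -n '2p;4p'
python3 - <<'E'
from h import *
d=grab('wrist','w11.png');o=observe();print(o['force'],'row',sy@(o['position']-FL))
c=proj(d,FL+bz*.065,True);e=proj(d,FL-sy*.03+bz*.065,True);print(c,e)
t=grab('top')
E
```

```text
position: [0.4799, -0.2693, 0.1487]
force: [-2.2, 2.0, 2.3]
position: [0.481, -0.2694, 0.1486]
force: [-1.7, 3.1, 1.5]
position: [0.4824, -0.2696, 0.1487]
force: [-0.5, 1.8, -0.4]
[-0.549  1.189 -1.278] row -0.08117965127133575
[249.545 368.518] [249.143 336.443]
```

```bash
H="python3 -m handwheel"
$H '[[-0.03,0,0,0,0,0],[-0.03,0,0,0,0,0],[0,0,0,0,0,0]]'|sed -n '2p;4p'
$H '[[-0.03,0,0,0,0,0],[-0.03,0,0,0,0,0],[0,0,0,0,0,0]]'|sed -n '2p;4p'
$H '[[-0.03,0,0,0,0,0],[0,0,0,0,0,0]]'|sed -n '2p;4p'
```

```text
position: [0.4835, -0.2697, 0.1487]
force: [0.1, 0.1, -1.0]
position: [0.484, -0.2698, 0.1486]
force: [-3.1, 2.9, 1.5]
position: [0.4847, -0.2699, 0.1486]
force: [-3.1, 1.0, -0.2]
```

```bash
H="python3 -m handwheel"
$H '[[-0.03,0,0,0,0,0],[-0.03,0,0,0,0,0],[0,0,0,0,0,0]]'|sed -n '2p;4p'
$H '[[-0.03,0,0,0,0,0],[-0.03,0,0,0,0,0],[0,0,0,0,0,0]]'|sed -n '2p;4p'
$H '[[0,0,0,0,0,0],[0,0,0,0,0,0],[0,0,0,0,0,0],[0,0,0,0,0,0]]' 0.85 |sed -n '2p;4p'
$H '[[0,0,-0.5,0,0,0],[0,0,-1,0,0,0],[0,0,-1,0,0,0],[0,0,-1,0,0,0],[0,0,-1,0,0,0],[0,0,-1,0,0,0],[0,0,-1,0,0,0],[0,0,0,0,0,0]]' 1|head -3
```

```text
position: [0.4865, -0.27, 0.1486]
force: [-1.1, 0.5, -1.8]
position: [0.4877, -0.27, 0.1487]
force: [-1.5, 0.2, -2.5]
position: [0.488, -0.27, 0.149]
force: [-0.0, 0.6, -0.1]
clock: 45.92
position: [0.4946, -0.2056, 0.2661]
ee_rot: [-0.123, -3.029, 0.774]
```

```bash
H="python3 -m handwheel"
$H '[[-1,0.3,-0.6,0,0,0],[-1,0.3,-0.6,0,0,0],[-1,0.3,-0.6,0,0,0],[-1,0.3,-0.6,0,0,0],[-1,0.3,-0.6,0,0,0],[-1,0.3,0,0,0,0],[0,0,0,0,0,0],[0,0,0,0,0,0]]'|head -3
python3 - <<'E'
from h import *
d=grab('wrist');im=d['image']
# rectify a plane at block-top height: row coords y -170..170 mm, x -60..60 mm
def warp(h,s=2):
    ys=np.arange(-160,160,1/s)/1e3;xs=np.arange(-60,60,1/s)/1e3
    m=np.array([[proj(d,FL+bx*x+sy*y+bz*h,True) for y in ys] for x in xs],np.float32)
    return cv2.remap(im,m[:,:,0],m[:,:,1],cv2.INTER_LINEAR)
w=warp(.065);v=warp(.0)
t=grab('top')['image'][90:240,360:470]
cv2.imwrite('pics/final.png',np.vstack([w,v])[:,:,::-1])
mid=w[112:128].mean(0).astype(int)
for i in range(0,640,1):
    y=-160+i/2
    if 20<=abs(y)<=45: print(y,mid[i],end='|') if i%2==0 else None
E
```

```text
clock: 46.58
position: [0.617, -0.157, 0.2975]
ee_rot: [-0.124, -3.022, 0.776]
-45.0 [ 37  69 114]|-44.0 [ 36  67 113]|-43.0 [ 36  67 113]|-42.0 [ 35  67 113]|-41.0 [ 37  68 114]|-40.0 [ 36  66 113]|-39.0 [ 35  66 112]|-38.0 [ 35  67 113]|-37.0 [ 36  68 113]|-36.0 [ 36  68 113]|-35.0 [ 36  67 112]|-34.0 [ 36  67 113]|-33.0 [ 35  66 112]|-32.0 [ 36  66 112]|-31.0 [ 38  68 114]|-30.0 [ 37  68 113]|-29.0 [ 37  69 117]|-28.0 [ 40  70 118]|-27.0 [63 68 92]|-26.0 [95 72 61]|-25.0 [118  81  50]|-24.0 [126  85  51]|-23.0 [128  86  52]|-22.0 [130  87  53]|-21.0 [131  88  53]|-20.0 [122  82  50]|20.0 [107  72  43]|21.0 [111  75  44]|22.0 [111  74  46]|23.0 [112  75  47]|24.0 [113  76  45]|25.0 [116  78  48]|26.0 [119  79  48]|27.0 [120  80  48]|28.0 [121  82  49]|29.0 [122  82  49]|30.0 [121  81  49]|31.0 [120  80  48]|32.0 [110  75  48]|33.0 [54 53 68]|34.0 [36 60 99]|35.0 [ 35  65 110]|36.0 [ 34  65 110]|37.0 [ 35  66 110]|38.0 [ 36  66 111]|39.0 [ 36  67 111]|40.0 [ 36  66 112]|41.0 [ 35  65 111]|42.0 [ 36  65 110]|43.0 [ 35  65 110]|44.0 [ 36  65 110]|45.0 [ 35  66 110]|
```

View pics/final.png

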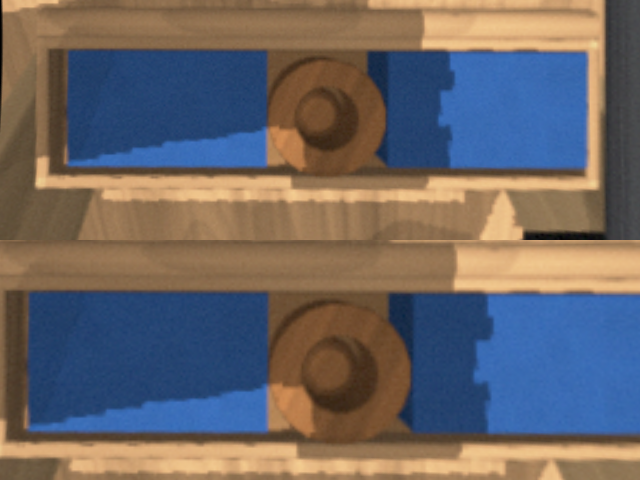

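The rectified view shows both arches parallel in the bin, sleeve between them, dowel inside the bore: B spans -126 to -26.5, sleeve -26.5 to 33, A 34 to 134 mm. B–sleeve is closed. A–sleeve is within a pixel, so I'll check it from directly above and closer.

```bash
H="python3 -m handwheel"
$H '[[-0.7,0,0.6,0,0,0],[-0.7,0,0.6,0,0,0],[-0.7,0,0.6,0,0,0],[-0.7,0,0.6,0,0,0],[0,0,0.6,0,0,0],[0,0,0,0,0,0],[0,0,0,0,0,0],[0,0,0,0,0,0]]'|sed -n '1,4p'
python3 - <<'E'
from h import *
d=grab('wrist');cv2.imwrite('pics/f2.png',d['image'][:,:,::-1]);im=d['image'];print('cam row',sy@(d['position']-FL),'h',bz@(d['position']-FL))
for x in (-.012,-.006,-.004,-.002,0,.002,.008):
    print(x,end=': ')
    for y in np.arange(.028,.038,.0007):
        u,v=proj(d,FL+bx*x+sy*y+bz*.065,True);p=cv2.getRectSubPix(im,(1,1),(float(u),float(v)))[0,0];print('%.1f'%(y*1e3),p,end=' ')
    print()
for lab in('arch_a','bin_lip'):
  for r in place_of(lab,'side')[:3]:print(lab,r['score'],np.array(r['point'])*[512,384])
E
```

```text
clock: 47.35
position: [0.6697, -0.1905, 0.2465]
ee_rot: [-0.125, -3.023, 0.775]
force: [-0.0, -0.1, 0.3]
cam row 0.026122673664125934 h 0.3289551346794347
-0.012: 28.0 [115  78  48] 28.7 [113  76  45] 29.4 [112  75  43] 30.1 [112  77  48] 30.8 [99 67 43] 31.5 [87 62 44] 32.2 [74 60 52] 32.9 [55 58 68] 33.6 [37 55 86] 34.3 [ 36  63 102] 35.0 [ 39  70 114] 35.7 [ 40  70 119] 36.4 [ 39  67 119] 37.1 [ 40  72 120] 37.8 [ 42  75 121] 
-0.006: 28.0 [119  79  47] 28.7 [123  83  50] 29.4 [128  87  54] 30.1 [129  89  56] 30.8 [131  90  56] 31.5 [124  84  48] 32.2 [112  77  47] 32.9 [91 69 57] 33.6 [51 53 79] 34.3 [ 41  61 102] 35.0 [ 40  70 117] 35.7 [ 41  74 123] 36.4 [ 39  73 122] 37.1 [ 35  71 122] 37.8 [ 41  73 121] 
-0.004: 28.0 [128  88  54] 28.7 [129  88  54] 29.4 [130  87  53] 30.1 [130  87  52] 30.8 [129  88  53] 31.5 [126  84  49] 32.2 [119  79  48] 32.9 [98 71 55] 33.6 [54 57 73] 34.3 [ 35  63 100] 35.0 [ 35  67 113] 35.7 [ 40  71 120] 36.4 [ 43  74 122] 37.1 [ 39  71 120] 37.8 [ 43  74 122] 
-0.002: 28.0 [131  90  56] 28.7 [131  89  56] 29.4 [131  89  55] 30.1 [130  88  54] 30.8 
[... 475 characters left out ...]
 119] 
0.002: 28.0 [126  82  49] 28.7 [126  84  48] 29.4 [128  86  52] 30.1 [131  87  55] 30.8 [132  89  54] 31.5 [130  88  53] 32.2 [124  84  49] 32.9 [91 69 57] 33.6 [47 56 79] 34.3 [ 34  66 112] 35.0 [ 38  70 119] 35.7 [ 42  73 121] 36.4 [ 42  73 120] 37.1 [ 38  70 118] 37.8 [ 36  70 118] 
0.008: 28.0 [209 140  85] 28.7 [209 140  85] 29.4 [210 142  86] 30.1 [204 137  82] 30.8 [186 124  74] 31.5 [151 103  65] 32.2 [98 75 67] 32.9 [55 59 78] 33.6 [ 41  70 116] 34.3 [ 52 100 169] 35.0 [ 63 115 192] 35.7 [ 65 117 195] 36.4 [ 66 118 195] 37.1 [ 65 119 195] 37.8 [ 63 119 196] 
arch_a 0.85 [421.683 247.718]
arch_a 0.7 [120.218 225.101]
arch_a 0.67 [151.091 179.789]
bin_lip 0.64 [375.808 249.485]
```

The joint shows perhaps a 0.3 mm dark line. There is time for one more gentle nudge of A with the pads at 4 N.

```bash
python3 - <<'E'
from h import *
togo(RB,FL+sy*.085-bx*.005+bz*.095)
E
```

```text
t 47.50 pos [ 0.67  -0.19   0.247] F [ 0.192  0.709 -0.409] w 1.002 gf 0.0
turn units [-0.019  0.041 -0.022]
shift units after turn [ 0.739 -1.67   3.848]  before turn [ 0.747 -1.666  3.848]
```

```bash
H="python3 -m handwheel"
$H '[[0.15,-0.33,0.77,0,0,0],[0.15,-0.33,0.77,0,0,0],[0.15,-0.33,0.77,0,0,0],[0.15,-0.33,0.77,0,0,0],[0.15,-0.33,0.77,0,0,0],[0,0,0,0,0,0],[0,0,0,0,0,0],[0,0,0,0,0,0]]'|sed -n '1,4p'
python3 - <<'E'
from h import *
togo(RB,FL+sy*.085-bx*.005+bz*.042)
E
$H '[[0,0,0.7,0,0,0],[0,0,0.7,0,0,0],[0,0,0.6,0,0,0],[0,0,0.4,0,0,0],[0,0,0.15,0,0,0],[0,0,0,0,0,0],[0,0,0,0,0,0]]'|sed -n '1,4p'
python3 - <<'E'
from h import *
togo(RB,FL+sy*.085-bx*.005+bz*.042)
E
```

```text
clock: 48.17
position: [0.6511, -0.2539, 0.1949]
ee_rot: [-0.124, -3.025, 0.774]
force: [-0.5, 0.6, 0.9]
t 48.17 pos [ 0.651 -0.254  0.195] F [-0.475  0.564  0.861] w 1.000 gf 0.0
turn units [-0.016  0.047 -0.015]
shift units after turn [ 0.034 -0.051  2.661]  before turn [ 0.043 -0.048  2.661]
clock: 48.75
position: [0.6486, -0.2793, 0.1497]
ee_rot: [-0.124, -3.024, 0.775]
force: [-0.2, 0.8, -0.4]
t 48.75 pos [ 0.649 -0.279  0.15 ] F [-0.156  0.796 -0.381] w 1.002 gf 0.0
turn units [-0.025  0.03  -0.019]
shift units after turn [ 0.017 -0.017  0.069]  before turn [ 0.017 -0.017  0.069]
```

```bash
H="python3 -m handwheel"
$H '[[0,0,0,0,0,0],[0,0,0,0,0,0],[0,0,0,0,0,0],[0,0,0,0,0,0],[0,0,0,0,0,0],[0,0,0,0,0,0],[0,0,0,0,0,0]]' 0.3 4|sed -n '2p;4,6p'
$H '[[0.03,0,0,0,0,0],[0.03,0,0,0,0,0],[0,0,0,0,0,0]]'|sed -n '2p;4p'
$H '[[0.03,0,0,0,0,0],[0.03,0,0,0,0,0],[0,0,0,0,0,0]]'|sed -n '2p;4p'
```

```text
position: [0.6483, -0.2795, 0.1495]
force: [-0.3, 0.7, 1.4]
width: 0.631
gripper_force: 4.0
position: [0.6476, -0.2793, 0.1495]
force: [3.8, -0.0, -0.3]
position: [0.6461, -0.2792, 0.1494]
force: [2.9, 1.0, -0.7]
```

Resistance came at once at 3–4 N, so the row is closed. I'll release and back away clear.

```bash
H="python3 -m handwheel"
$H '[[0,0,0,0,0,0],[0,0,0,0,0,0],[0,0,0,0,0,0],[0,0,0,0,0,0]]' 0.85 |sed -n '2p;4p'
$H '[[0,0,-0.5,0,0,0],[0,0,-1,0,0,0],[0,0,-1,0,0,0],[0,0,-1,0,0,0],[0,0,-1,0,0,0],[0,0,-1,0,0,0],[0,0,-1,0,0,0],[0,0,-1,0,0,0]]' 1|sed -n '2p'
$H '[[-0.5,0.4,0,0,0,0],[-0.5,0.4,0,0,0,0],[-0.5,0.4,0,0,0,0],[0,0.4,0,0,0,0],[0,0,0,0,0,0],[0,0,0,0,0,0],[0,0,0,0,0,0]]'|sed -n '1,4p'
python3 - <<'E'
from h import *
d=grab('wrist');im=d['image'];S=grab('side')
for y0 in(.0305,-.0295):
  for x in (-.003,0):
    print(x,end=': ')
    for y in np.arange(y0-.005,y0+.005,.0007):
        u,v=proj(d,FL+bx*x+sy*y+bz*.065,True);p=cv2.getRectSubPix(im,(1,1),(float(u),float(v)))[0,0];print('%.1f'%(y*1e3),p,end=' ')
    print()
print('lip pred',proj(S,FL-.049*bx+.03*bz),proj(d,FL-.049*bx+.03*bz,True))
for n in('side','wrist'):
  for r in place_of('bin_lip',n)[:1]:print(n,r['score'],np.array(r['point'])*[512,384])
E
```

```text
position: [0.6453, -0.2796, 0.1492]
force: [-0.0, 0.1, -0.2]
position: [0.6513, -0.2066, 0.2825]
clock: 51.42
position: [0.6831, -0.1826, 0.2653]
ee_rot: [-0.126, -3.022, 0.776]
force: [0.7, 0.0, 0.3]
-0.003: 25.5 [124  83  51] 26.2 [126  84  52] 26.9 [129  86  53] 27.6 [130  88  54] 28.3 [131  88  56] 29.0 [128  87  55] 29.7 [124  84  52] 30.4 [117  77  47] 31.1 [86 58 41] 31.8 [63 58 69] 32.5 [ 46  65 101] 33.2 [ 34  69 115] 33.9 [ 37  71 118] 34.6 [ 38  72 119] 35.3 [ 37  71 119] 
0: 25.5 [128  85  50] 26.2 [128  87  52] 26.9 [127  85  51] 27.6 [126  84  51] 28.3 [126  86  51] 29.0 [126  85  51] 29.7 [123  83  49] 30.4 [114  76  44] 31.1 [89 61 41] 31.8 [64 62 72] 32.5 [ 46  66 101] 33.2 [ 39  70 118] 33.9 [ 36  69 118] 34.6 [ 37  71 119] 35.3 [ 38  72 120] 
-0.003: -34.5 [ 40  73 120] -33.8 [ 38  71 120] -33.1 [ 39  72 121] -32.4 [ 39  72 121] -31.7 [ 39  73 122] -31.0 [ 39  72 120] -30.3 [ 38  72 120] -29.6 [ 37  72 120] -28.9 [ 34  65 110] -28.2 [43 56 86] -27.5 [63 52 58] -26.8 [103  73  53] -26.1 [119  81  51] -25.4 [124  83  51] -24.7 [125  86  53] 
0: -34.5 [ 39  71 120] -33.8 [ 37  70 121] -33.1 [ 40  72 122] -32.4 [ 40  72 122] -31.7 [ 38  71 121] -31.0 [ 36  71 119] -30.3 [ 37  72 120] -29.6 [ 37  71 119] -28.9 [ 34  64 108] -28.2 [45 54 82] -27.5 [72 56 60] -26.8 [120  81  51] -26.1 [126  85  50] -25.4 [128  86  51] -24.7 [129  87  53] 
lip pred [378.893 250.062] [264.923  77.523]
side 0.33 [302.285 191.386]
wrist 0.82 [267.418  75.494]
```

Both joints now look alike, with about 59 mm between arch faces for the 60 mm sleeve, and the lip is still down. The gripper is clear, so I'm handing in.

```bash
python3 -c "
from cell import sign_off;print(sign_off())"
```

```text
the job is handed in; nothing more can be done
None
```

I handed the job in at about 51.5 s of the 72 s allowed: the bin was tipped fully forward first, the sleeve then went down over the dowel, and both blue arches stand closed against it in one row; the highest wrist force I saw was about 82 N, when the bin hit its stop (limit 120 N).

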